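# Press heat-spreader plates home in their sprung nests and start the cure

## Robot

A 6-joint arm with a two-finger parallel gripper is mounted at the origin on the work surface. World frame = base frame: x ahead of the robot, y to its left, z up, the work surface at z = 0. Lengths are in mm, angles in rad, forces in N, time in s.
With the tool pointing down it reaches from about 275 to 750 mm from the base axis. Payload 10.2 kg.
Tool frame: the origin (TCP) lies midway between the tips of the shut fingers; the grasp point (between the pads) lies 19 mm behind it; z points along the fingers, y is the line along which they close (so a half turn about z gives the same grasp; the last joint's range is limited). The gripper opens to 85 mm and grips with 20 to 120 N. Pads are 22 mm wide; open, the fingers measure 114 mm over their backs; the gripper's body (76 mm by 85 mm) begins 54 mm behind the grasp point. The pads swing forward as they close: fully open they stand 13 mm farther back than shut.
Start: joints at [1.041, 0.313, 1.498, -0, 1.331, -0.223], TCP at [158.568, 500.487, 231.294] pointing down, gripper open.
Joint ranges: [-2.94, 2.94], [-0.97, 2.17], [0.19, 2.56], [-1.23, 4.37], [0.02, 3.11], [-2.88, 2.88]. Speed limits (rad/s): [2.39, 2.39, 3.01, 3.14, 3.14, 3.14].

## Interface

Orientations are given as a unit quaternion [w, x, y, z].
In Python, from rig import ctrl, capture, camera_info gives the robot as it stands.
- The arm moves only by the tool apply_moves, never from a script. Its argument "targets" is a list of rows, each a list of 3 entries, a list of its own where there are three numbers: the finger opening in mm, from 0 to 85.4, then the shift along the world's x, y, z in mm, then the turn, a rotation vector about the world's x, y, z in degrees. In form: [[grip, [dx, dy, dz], [rx, ry, rz]], ...]. A call has 1 to 20 rows; each row is the pose to reach, as a shift and turn from the pose commanded when the call began; what a row does not reach only later rows make up. A row lasts 1/10 s, in which the tool goes at most 50 mm and 8.59 degrees, less where a joint would pass 70% of its speed; a pose out of reach is approached as far as the arm can. A call with a gripper value outside its range is refused whole. The fingers move at their own pace and stop on an object; "squeeze" is the grip in N (left out, the last holds). Time passes only in rows, so rows that repeat a pose let the fingers close. It gives the time, the measured TCP pose, the force, the opening and the grip force at its end, in the units of the state.
- ctrl.sense(): the state, without advancing time (a new reading comes with each control period).
- capture(name): name is "scene" or "top" or "wrist"; returns (picture, depth): 384x512x3 uint8, blue, green, red; 384x512 float32, mm along the optical axis (not along the pixel's ray), 0 where there is no reading.
- camera_info(name): a dict with "vfov" (degrees; the focal length in pixels is half the picture's height over the tangent of half this angle, whatever the lens; pixels are square), "cx", "cy" (the principal point, pixels), "extrinsics" (4x4, takes a point from camera to world coordinates). Camera axes: x right, y down, z forward; pixel columns grow to the right and rows downward; lengths in mm; the calibration is good to about 2 mm. A picture is of the moment at which its call begins: read the wrist's pose just before it. camera_info takes no time and is no camera call; for the wrist camera it gives the pose at the moment of the call.
- ctrl.finish_job(): hands the job in; it is judged then, once.
The state is a dict: "time_s": time; "joints": joint angles; "dq": joint speeds; "tau": joint torques, N m; "eef_pos": TCP position; "ee_rot": TCP orientation; "force": force on the tool from outside, world axes, zero at the start; "wrist_torque": the same for the moment, N m; "grip_width": opening from 0.0 (shut) to 1.0 (fully open); "grip_force": force on a finger pad.
Only numpy, scipy, OpenCV 4.12 (cv2) and the standard library are available. Lean on these libraries where they do the work, as an engineer would, in place of code of your own. Each camera call takes 0.05 s, during which the arm holds its last target. There are 200 camera calls.

## Task

Seat each loose aluminium plate flat in the sprung nest whose rims match its stripe, and with the orange-handled pressing block stroke the seated plates in the order blue, yellow, red (skipping any that is missing): slowly along the length from the striped end to the plain end, the foot flat, with a steady moderate pressure that holds the sprung bed part of the way down. Stand the block back in its grey tray, and only then twist the red start key clockwise to its stop and let it spring back. At the end all plates must still lie fully seated, and the spools, the parts box and the black power module must be left where they are.

Things in the scene. Friction and masses are not known exactly. Their poses are not given: they have to be found in the camera images.
- plate_blue: loose flat aluminium heat-spreader plate, 120 x 50 x 14 mm, 0.23 kg, lying flat on the bench; one end (-x) carries an 18 mm wide blue stripe across the top, the +x end is plain. Origin: centre of the underside; x along its length, z up through its top. May be absent (None).
- pocket_blue (a point): centre of the pocket floor of the black sprung nest with blue rims, 34 mm above the bench when up; moves with the bed. x along the pocket's length, z up. Pocket 124 x 54 mm inside, rims 6 mm high; the long sides have no rim for 68 mm in the middle, so that fingers can reach down beside a plate (the bed is 70 mm wide). A plate may lie either way round; its top then stands 48 mm above the bench.
- bed_blue (a joint): sinking of the blue nest's sprung bed, m: 0 up, 0.008 bottomed. Pressing a plate in it takes about 3 N to start it and 1.5 N per mm more (9 N at 4 mm).
- plate_yellow: loose flat aluminium heat-spreader plate, 120 x 50 x 14 mm, 0.23 kg, lying flat on the bench; one end (-x) carries an 18 mm wide yellow stripe across the top, the +x end is plain. Origin: centre of the underside; x along its length, z up through its top. May be absent (None).
- pocket_yellow (a point): centre of the pocket floor of the black sprung nest with yellow rims, 34 mm above the bench when up; moves with the bed. x along the pocket's length, z up. Pocket 124 x 54 mm inside, rims 6 mm high; the long sides have no rim for 68 mm in the middle, so that fingers can reach down beside a plate (the bed is 70 mm wide). A plate may lie either way round; its top then stands 48 mm above the bench.
- bed_yellow (a joint): sinking of the yellow nest's sprung bed, m: 0 up, 0.008 bottomed. Pressing a plate in it takes about 3 N to start it and 1.5 N per mm more (9 N at 4 mm).
- plate_red: loose flat aluminium heat-spreader plate, 120 x 50 x 14 mm, 0.23 kg, lying flat on the bench; one end (-x) carries an 18 mm wide red stripe across the top, the +x end is plain. Origin: centre of the underside; x along its length, z up through its top. May be absent (None).
- pocket_red (a point): centre of the pocket floor of the black sprung nest with red rims, 34 mm above the bench when up; moves with the bed. x along the pocket's length, z up. Pocket 124 x 54 mm inside, rims 6 mm high; the long sides have no rim for 68 mm in the middle, so that fingers can reach down beside a plate (the bed is 70 mm wide). A plate may lie either way round; its top then stands 48 mm above the bench.
- bed_red (a joint): sinking of the red nest's sprung bed, m: 0 up, 0.008 bottomed. Pressing a plate in it takes about 3 N to start it and 1.5 N per mm more (9 N at 4 mm).
- block: pressing block, standing in its grey tray: black rubber foot 36 (x) x 56 (y) x 14 mm, orange handle 30 (x) x 36 (y) mm from 14 to 52 mm height, overhanging orange cap 42 x 46 mm on top from 52 to 60 mm; 0.28 kg. Origin: centre of the foot's underside; z up.
- tray_floor (a point): centre of the inner floor of the block's grey tray, 4 mm above the bench; inside 58 (x) x 74 (y) mm, rim 8 mm above this floor. The block stands here with its x along the tray's x, either way round.
- key_axis (a point): point on the vertical axis of the red bar-shaped start key on the grey control box, 61 mm above the bench; at rest the bar lies along this point's x. Bar 50 long x 16 wide, upright sides from 45 to 71 mm above the bench; box 110 (x) x 130 (y) x 35 mm.
- key (a joint): turn of the start key, rad: 0 at rest, growing clockwise seen from above, stop at 1.15; a spring (about 0.2 N m at the stop) turns it back.
- spool_a: bystander: solder spool with green flanges, 65 mm across, 62 mm tall, standing; origin under its centre
- spool_b: bystander: a second such solder spool
- partsbox: bystander: clear divided parts box, 70 x 160 x 35 mm; origin under its centre
- heatsink: bystander: black finned power module, 90 x 120 x 50 mm; origin under its centre
Things that resemble listed ones, but are neither listed nor needed, are in the scene too. Of the things like the block, leave any that is purple; of the rest the larger one is meant.

How it is judged (in metres and radians):
On the way, in this order (a step that is already met when the one before it is completed fails the run):
1. block bears with 3 to 18 N on the striped end of the seated blue plate (its centre more than 28 mm from the plate's middle) (horizontal distance between plate_blue and pocket_blue below 0.006 m and z of plate_blue in the frame of pocket_blue below 0.003 m and angle between the z axis of plate_blue and the z axis of pocket_blue, either way round below 0.04 rad and angle between the x axis of plate_blue and the x axis of pocket_blue, either way round below 0.07 rad and contact force between block and plate_blue between 3 and 18 N and x of block in the frame of plate_blue between -0.07 and -0.028 m and angle between the z axis of block and the z axis of plate_blue, either way round below 0.2 rad), for 0.1 s.
2. block keeps 3 to 18 N for 0.5 s without a break over the middle of the blue plate (horizontal distance between plate_blue and pocket_blue below 0.006 m and z of plate_blue in the frame of pocket_blue below 0.003 m and angle between the z axis of plate_blue and the z axis of pocket_blue, either way round below 0.04 rad and angle between the x axis of plate_blue and the x axis of pocket_blue, either way round below 0.07 rad and contact force between block and plate_blue between 3 and 18 N and x of block in the frame of plate_blue between -0.028 and 0.028 m and angle between the z axis of block and the z axis of plate_blue, either way round below 0.2 rad), for 0.5 s.
3. block still bears with 3 to 18 N on the plain end of the blue plate (horizontal distance between plate_blue and pocket_blue below 0.006 m and z of plate_blue in the frame of pocket_blue below 0.003 m and angle between the z axis of plate_blue and the z axis of pocket_blue, either way round below 0.04 rad and angle between the x axis of plate_blue and the x axis of pocket_blue, either way round below 0.07 rad and contact force between block and plate_blue between 3 and 18 N and x of block in the frame of plate_blue between 0.028 and 0.07 m and angle between the z axis of block and the z axis of plate_blue, either way round below 0.2 rad), for 0.1 s.
4. block bears with 3 to 18 N on the striped end of the seated yellow plate (its centre more than 28 mm from the plate's middle) (horizontal distance between plate_yellow and pocket_yellow below 0.006 m and z of plate_yellow in the frame of pocket_yellow below 0.003 m and angle between the z axis of plate_yellow and the z axis of pocket_yellow, either way round below 0.04 rad and angle between the x axis of plate_yellow and the x axis of pocket_yellow, either way round below 0.07 rad and contact force between block and plate_yellow between 3 and 18 N and x of block in the frame of plate_yellow between -0.07 and -0.028 m and angle between the z axis of block and the z axis of plate_yellow, either way round below 0.2 rad), for 0.1 s.
5. block keeps 3 to 18 N for 0.5 s without a break over the middle of the yellow plate (horizontal distance between plate_yellow and pocket_yellow below 0.006 m and z of plate_yellow in the frame of pocket_yellow below 0.003 m and angle between the z axis of plate_yellow and the z axis of pocket_yellow, either way round below 0.04 rad and angle between the x axis of plate_yellow and the x axis of pocket_yellow, either way round below 0.07 rad and contact force between block and plate_yellow between 3 and 18 N and x of block in the frame of plate_yellow between -0.028 and 0.028 m and angle between the z axis of block and the z axis of plate_yellow, either way round below 0.2 rad), for 0.5 s.
6. block still bears with 3 to 18 N on the plain end of the yellow plate (horizontal distance between plate_yellow and pocket_yellow below 0.006 m and z of plate_yellow in the frame of pocket_yellow below 0.003 m and angle between the z axis of plate_yellow and the z axis of pocket_yellow, either way round below 0.04 rad and angle between the x axis of plate_yellow and the x axis of pocket_yellow, either way round below 0.07 rad and contact force between block and plate_yellow between 3 and 18 N and x of block in the frame of plate_yellow between 0.028 and 0.07 m and angle between the z axis of block and the z axis of plate_yellow, either way round below 0.2 rad), for 0.1 s.
7. block bears with 3 to 18 N on the striped end of the seated red plate (its centre more than 28 mm from the plate's middle) (horizontal distance between plate_red and pocket_red below 0.006 m and z of plate_red in the frame of pocket_red below 0.003 m and angle between the z axis of plate_red and the z axis of pocket_red, either way round below 0.04 rad and angle between the x axis of plate_red and the x axis of pocket_red, either way round below 0.07 rad and contact force between block and plate_red between 3 and 18 N and x of block in the frame of plate_red between -0.07 and -0.028 m and angle between the z axis of block and the z axis of plate_red, either way round below 0.2 rad), for 0.1 s.
8. block keeps 3 to 18 N for 0.5 s without a break over the middle of the red plate (horizontal distance between plate_red and pocket_red below 0.006 m and z of plate_red in the frame of pocket_red below 0.003 m and angle between the z axis of plate_red and the z axis of pocket_red, either way round below 0.04 rad and angle between the x axis of plate_red and the x axis of pocket_red, either way round below 0.07 rad and contact force between block and plate_red between 3 and 18 N and x of block in the frame of plate_red between -0.028 and 0.028 m and angle between the z axis of block and the z axis of plate_red, either way round below 0.2 rad), for 0.5 s.
9. block still bears with 3 to 18 N on the plain end of the red plate (horizontal distance between plate_red and pocket_red below 0.006 m and z of plate_red in the frame of pocket_red below 0.003 m and angle between the z axis of plate_red and the z axis of pocket_red, either way round below 0.04 rad and angle between the x axis of plate_red and the x axis of pocket_red, either way round below 0.07 rad and contact force between block and plate_red between 3 and 18 N and x of block in the frame of plate_red between 0.028 and 0.07 m and angle between the z axis of block and the z axis of plate_red, either way round below 0.2 rad), for 0.1 s.
10. with the block back in its tray, the key is at its clockwise stop (horizontal distance between block and tray_floor below 0.02 m and z of block in the frame of tray_floor below 0.005 m and angle between block's own z axis and vertical below 0.1 rad and value of joint key above 1 rad), for 0.1 s.
At the end, for the whole second after the job is handed in: Every plate present lies in the pocket of its colour (centre within 6 mm, underside within 3 mm of the floor, square within 0.07 rad, flat within 0.04 rad) at rest; the block stands upright in its tray within 20 mm of its centre; the key is back within 0.12 rad of rest (horizontal distance between plate_blue and pocket_blue below 0.006 m and z of plate_blue in the frame of pocket_blue below 0.003 m and angle between the z axis of plate_blue and the z axis of pocket_blue, either way round below 0.04 rad and angle between the x axis of plate_blue and the x axis of pocket_blue, either way round below 0.07 rad and linear speed of each of plate_blue, plate_yellow, plate_red, block below 0.02 m/s and horizontal distance between plate_yellow and pocket_yellow below 0.006 m and z of plate_yellow in the frame of pocket_yellow below 0.003 m and angle between the z axis of plate_yellow and the z axis of pocket_yellow, either way round below 0.04 rad and angle between the x axis of plate_yellow and the x axis of pocket_yellow, either way round below 0.07 rad and horizontal distance between plate_red and pocket_red below 0.006 m and z of plate_red in the frame of pocket_red below 0.003 m and angle between the z axis of plate_red and the z axis of pocket_red, either way round below 0.04 rad and angle between the x axis of plate_red and the x axis of pocket_red, either way round below 0.07 rad and horizontal distance between block and tray_floor below 0.02 m and z of block in the frame of tray_floor below 0.005 m and angle between block's own z axis and vertical below 0.1 rad and value of joint key below 0.12 rad); the robot touches nothing.
It fails at once if a bystander (spool, parts box, power module) is moved more than 30 mm (distance of any of spool_a, spool_b, partsbox, heatsink from where it was at the start of the episode above 0.03 m).
Of plate_blue, plate_yellow, plate_red only 2 to 3 are there at a start; the rules pass over those that are not, and their reading is None.
At some moment in a run one of plate_blue, plate_yellow, plate_red may be knocked a few centimetres aside while the robot is not near it.
Once in a run the grip may slacken for a moment while it holds something.
It also fails if it takes over 210 s, if anything falls off the work surface, if the arm or the gripper's body presses on something with over 40 N, if the wrist force passes 120 N, or if a joint passes its speed limit or range.

## Working session

There is one attempt and no reset: what is moved stays moved. The work goes in short steps, Python scripts to look and compute and a tool call to move; the robot and the scene stay as the last step left them, time stands still between calls to the robot, and variables do not carry over. Pictures are saved under pics/ and viewed, at most 14 in all, crops included, and the job is handed in when it is done.

Besides the shell and the picture viewer there is one more tool, called after "Call:" by a JSON object that holds its "method" and its "body", one argument or row to a line. apply_moves: Moves the arm, as the interface text tells. Its arguments: {"type":"object","properties":{"targets":{"type":"array","items":{"type":"array"}},"squeeze":{"type":"number"}},"required":["targets"]}

```bash
ls; mkdir -p pics; cat > h.py <<'E'
import numpy as np, cv2
from rig import ctrl, capture, camera_info
def K(name):
    i=camera_info(name); return i, 192/np.tan(np.radians(i['vfov'])/2)
def cap(name):
    i,f=K(name); im,d=capture(name); return im,d,i,f
def cloud(d,i,f):
    v,u=np.mgrid[:384,:512]; 
    P=np.stack([(u-i['cx'])/f*d,(v-i['cy'])/f*d,d],-1); E=np.array(i['extrinsics'])
    W=P@E[:3,:3].T+E[:3,3]; W[d==0]=np.nan; return W
def ray(uv,z,i,f):
    uv=np.atleast_2d(uv).astype(float); E=np.array(i['extrinsics'])
    r=np.c_[(uv[:,0]-i['cx'])/f,(uv[:,1]-i['cy'])/f,np.ones(len(uv))]@E[:3,:3].T
    return E[:3,3]+r*((z-E[2,3])/r[:,2])[:,None]
E
python3 - <<'E'
from h import *
for n in("scene","top","wrist"):
    im,d,i,f=cap(n); cv2.imwrite(f"pics/{n}0.png",im); np.savez(f"{n}0.npz",im=im,d=d,f=f,**{k:np.array(v) for k,v in i.items()})
    print(n,i,f)
s=ctrl.sense(); print(s)
E
```

```text
pics
scene {'vfov': 55.56010306069854, 'cx': 255.08953245281117, 'cy': 193.3540057841971, 'extrinsics': array([[ 8.28599591e-01,  3.73420756e-01, -4.17108688e-01,
         9.77823975e+02],
       [ 5.59511467e-01, -5.26773096e-01,  6.39888290e-01,
        -6.31966261e+02],
       [ 1.92259342e-02, -7.63588269e-01, -6.45417167e-01,
         6.56869673e+02],
       [ 0.00000000e+00,  0.00000000e+00,  0.00000000e+00,
         1.00000000e+00]])} 364.46793046796654
top {'vfov': 46.59022020926119, 'cx': 259.24922174915696, 'cy': 194.76170917419796, 'extrinsics': array([[ 2.11938866e-02, -9.94036538e-01,  1.06968132e-01,
         4.13608444e+02],
       [-9.99775350e-01, -2.10442458e-02,  2.52763281e-03,
        -5.03877155e+01],
       [-2.61495706e-04, -1.06997672e-01, -9.94259237e-01,
         1.45475214e+03],
       [ 0.00000000e+00,  0.00000000e+00,  0.00000000e+00,
         1.00000000e+00]])} 445.9237663356867
wrist {'vfov': 67.86356815099393, 'cx': 255.7964455231991, 'cy': 190.11378700094508, 'extrinsics': array([[ 3.01884858e-01,  9.09270774e-01,  2.86517350e-01,
         8.62563972
[... 307 characters left out ...]
: array([ 1.04059693e+00,  3.13302127e-01,  1.49822016e+00,  1.75350621e-05,
        1.33097978e+00, -2.23388970e-01]), 'dq': array([-6.15097954e-05, -2.46876327e-03, -1.58027796e-03, -3.36534647e-04,
       -2.76620770e-04,  3.30603960e-04]), 'tau': array([ 2.22884912e-03, -4.12368464e+01, -2.59793079e+01, -9.04398894e-05,
        3.21201798e-03,  4.20357219e-05]), 'eef_pos': array([158.47229552, 500.32963977, 230.89240013]), 'ee_rot': array([-1.75223593e-04,  1.52806284e-01,  9.88256056e-01, -4.19674951e-04]), 'force': array([ 0.38303387, -0.87983372,  0.02911996]), 'wrist_torque': array([9.74466317e-05, 5.65807200e-02, 2.02627585e-02]), 'grip_force': 0.0, 'grip_width': 1.0038171794306832}
```

View pics/top0.png

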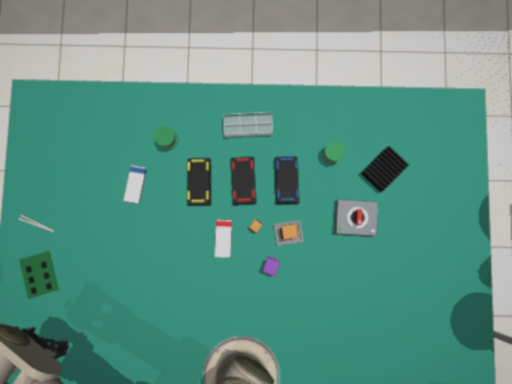

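View pics/scene0.png

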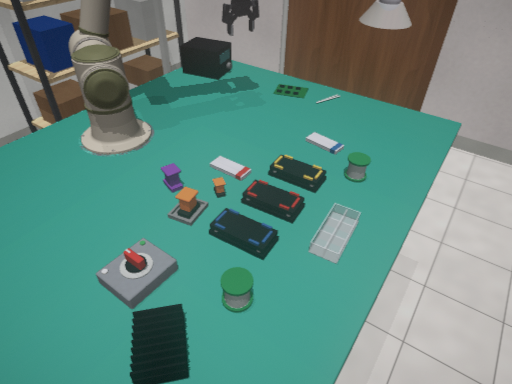

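The top view shows the blue-striped plate at (134,184), the red-striped plate at (223,238) and the nests: yellow (199,181), red (243,180), blue (287,180). The key is at (359,216). There is no yellow plate in either view.

Candidates for the block are:
- the large orange one in the grey tray, at (289,232)
- a small orange one, at (255,226)
- a purple one, at (271,266)

I choose the large orange one. The scene view agrees, with large orange at (187,200), small at (219,186) and purple at (172,176).

```bash
cat >> h.py <<'E'
def masks(im):
    h=cv2.cvtColor(im,cv2.COLOR_BGR2HSV).astype(int); H,S,V=h[...,0],h[...,1],h[...,2]
    return dict(white=(S<50)&(V>150),grey=(S<60)&(V>75)&(V<170),blue=(H>105)&(H<125)&(S>120)&(V>60),yellow=(H>20)&(H<35)&(S>120)&(V>80),
      red=((H<5)|(H>174))&(S>140)&(V>70),orange=(H>=7)&(H<18)&(S>140)&(V>80),dark=(V<55))
def rects(m,lo,hi,box=None):
    m=m.astype(np.uint8)
    if box: q=np.zeros_like(m); q[box[1]:box[3],box[0]:box[2]]=1; m=m*q
    c,_=cv2.findContours(m,0,cv2.CHAIN_APPROX_NONE)
    return [k for k in c if lo<=cv2.contourArea(k)<=hi]
def wrect(c,z,i,f):
    w=ray(c.reshape(-1,2),z,i,f)[:,:2].astype(np.float32); return cv2.minAreaRect(w)
E
python3 - <<'E'
from h import *
for n,zs in(("top",None),("scene",None)):
    o=np.load(n+"0.npz"); im,d=o['im'],o['d']; i={k:o[k] for k in('cx','cy','extrinsics')}; f=float(o['f'])
    W=cloud(d,i,f); M=masks(im)
    for k,m in M.items():
        if k in('grey',): continue
        for c in rects(m,8,3000):
            x,y,w,h=cv2.boundingRect(c)
            mk=np.zeros(d.shape,np.uint8); cv2.drawContours(mk,[c],-1,1,-1); p=W[(mk>0)]
            md=np.nanmedian(p,0)
            if not(200<md[0]<800 and -500<md[1]<500) or md[2]<-5: continue
            print(n,k,(x+w//2,y+h//2),cv2.contourArea(c),md.round(0), [np.round(q,1) for q in wrect(c,md[2],i,f)])
E
```

```text
top white (223, 242) 446.0 [414.  67.  13.] [array([414.8,  68. ]), array([51.5, 98.6]), np.float64(89.2)]
top white (357, 217) 1065.5 [ 502. -355.   36.] [array([ 502. , -357.7]), array([117.7, 100.9]), np.float64(89.6)]
top white (134, 188) 428.0 [585. 364.  13.] [array([584.9, 363.4]), array([ 50.6, 100.1]), np.float64(81.0)]
top blue (288, 199) 19.5 [ 554. -135.   38.] [array([ 554.3, -137.2]), array([ 6.4, 35.2]), np.float64(1.2)]
top blue (278, 194) 12.5 [ 571. -106.   39.] [array([ 571.2, -106.6]), array([22.5,  6.4]), np.float64(1.0)]
top blue (138, 170) 26.5 [642. 353.  14.] [array([642.3, 353.2]), array([45.4,  9.7]), np.float64(79.8)]
top blue (277, 165) 13.0 [ 664. -102.   39.] [array([ 664.9, -101.8]), array([22.8,  6.4]), np.float64(1.0)]
top blue (286, 159) 20.5 [ 684. -130.   38.] [array([ 683.8, -130.6]), array([ 6.5, 38.7]), np.float64(1.2)]
top yellow (198, 200) 12.5 [544. 147.  41.] [array([544.8, 147.9]), array([ 6.4, 38.2]), np.float64(1.2)]
top yellow (207, 195) 14.0 [563. 120.  39.] [array([563.2, 120. ]), array([22.6,  6.4]), np.float64(1.9)]
top yellow (189,
[... 3693 characters left out ...]
rray([10.1, 45.7]), np.float64(4.5)]
scene orange (186, 194) 163.0 [ 456. -147.   64.] [array([ 456.6, -146. ]), array([39.2, 44.7]), np.float64(8.9)]
scene orange (219, 182) 51.5 [471. -39.  42.] [array([471.2, -38.1]), array([24.4, 30.5]), np.float64(54.8)]
scene dark (240, 244) 130.0 [ 645. -168.   14.] [array([ 636.8, -165.5]), array([86.3, 23.3]), np.float64(3.1)]
scene dark (270, 242) 23.0 [ 697. -134.   27.] [array([ 699.7, -130.9]), array([11.2, 63.5]), np.float64(3.1)]
scene dark (273, 210) 369.0 [638. -26.  14.] [array([621.5,   0.7]), array([149.9,  79.4]), np.float64(4.5)]
scene dark (291, 181) 165.5 [620. 118.  13.] [array([612.4, 122.6]), array([139.5,  35. ]), np.float64(2.9)]
```

```bash
python3 - <<'E'
from h import *
im=cv2.imread('pics/top0.png'); cv2.imwrite('pics/c1.png',cv2.resize(im[140:290,110:390],None,fx=2.8,fy=2.8,interpolation=cv2.INTER_CUBIC))
E
```

```text
(no output)
```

View pics/c1.png

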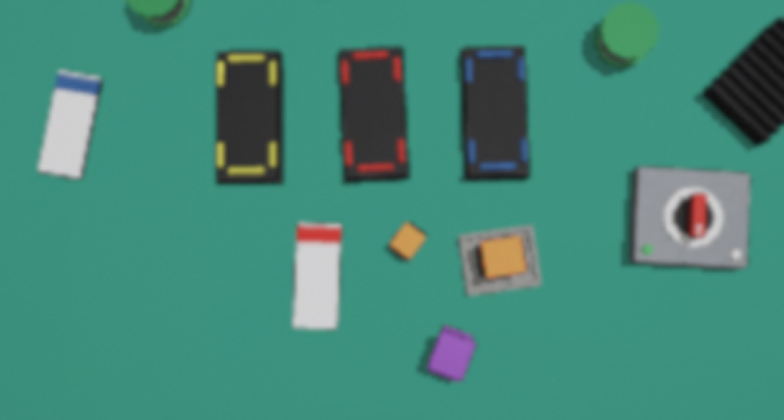

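The crop confirms it: the large orange-capped block stands in the grey tray at crop (502,257), with the small orange decoy at (407,240) and the purple one at (450,353). Next I move the wrist camera over the blue plate.

Call:
{"method": "apply_moves", "body": {
  "targets": [
    [85,[100,-30,-10],[0,0,2]],
    [85,[200,-60,-30],[0,0,4]],
    [85,[300,-90,-50],[0,0,6]],
    [85,[400,-130,-70],[0,0,7.6]],
    [85,[437,-139,-80],[0,0,7.6]],
    [85,[437,-139,-80],[0,0,7.6]],
    [85,[437,-139,-80],[0,0,7.6]],
    [85,[437,-139,-80],[0,0,7.6]],
    [85,[437,-139,-80],[0,0,7.6]],
    [85,[437,-139,-80],[0,0,7.6]],
    [85,[437,-139,-80],[0,0,7.6]],
    [85,[437,-139,-80],[0,0,7.6]],
    [85,[437,-139,-80],[0,0,7.6]],
    [85,[437,-139,-80],[0,0,7.6]]
  ]
}}

```text
time_s: 1.55
eef_pos: [594.7, 362.3, 152.0]
ee_rot: [0.0, 0.086, 0.996, 0.0]
force: [0.1, -0.0, -0.1]
grip_width: 0.995
grip_force: 0.0
```

```bash
python3 - <<'E'
from h import *
s=ctrl.sense(); print(s['eef_pos'],s['ee_rot'],s['time_s'])
im,d,i,f=cap('wrist'); cv2.imwrite('pics/w1.png',im); np.savez("w1.npz",im=im,d=d,f=f,**{k:np.array(v) for k,v in i.items()})
W=cloud(d,i,f); M=masks(im)
for k in('white','blue','red'):
    for c in rects(M[k],150,90000):
        mk=np.zeros(d.shape,np.uint8); cv2.drawContours(mk,[c],-1,1,-1); md=np.nanmedian(W[mk>0],0)
        print(k,cv2.boundingRect(c),md.round(1),[np.round(q,1) for q in wrect(c,14,i,f)])
E
```

```text
[594.66368308 362.34302037 152.02420725] [2.58343518e-04 8.62324055e-02 9.96275004e-01 1.51208305e-04] 1.55
white (230, 122, 52, 96) [585.2 365.8  13.4] [array([588.3, 365.6]), array([50.1, 98.5]), np.float64(81.3)]
blue (235, 218, 46, 14) [645.6 356.7  13.7] [array([645.6, 356.9]), array([48.3, 15.1]), np.float64(81.6)]
```

View pics/w1.png

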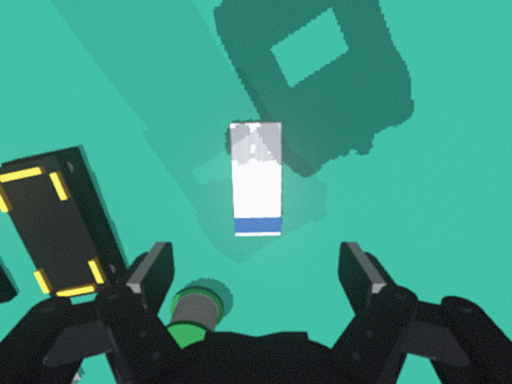

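The plate fills (230–282, 122–236), with its blue stripe at rows 218–232, toward +x.

```bash
cat >> h.py <<'E'
def plate(im,d,i,f,col,z,box=None):
    M=masks(im); m=(M['white']|M[col]); m=cv2.morphologyEx(m.astype(np.uint8),cv2.MORPH_CLOSE,np.ones((5,5)))
    hsv=cv2.cvtColor(im,cv2.COLOR_BGR2HSV); 
    cs=rects(m,1500,60000,box); out=[]
    for c in cs:
        r=wrect(c,z,i,f); out.append([np.round(q,2) for q in r])
    return out
E
python3 - <<'E'
from h import *
o=np.load("w1.npz"); im,d=o['im'],o['d']; i={k:o[k] for k in('cx','cy','extrinsics')}; f=float(o['f'])
print(plate(im,d,i,f,'blue',14))
# columns profile to see plain-end boundary
print(im[115:130,256].tolist()); print(im[228:240,256].tolist())
W=cloud(d,i,f); print(W[115:130:2,256].round(0).tolist()); print(W[228:242:2,256].round(0).tolist())
E
```

```text
[[array([598.78, 363.99]), array([ 50.09, 119.67]), np.float64(81.29)]]
[[159, 181, 69], [154, 175, 68], [158, 179, 69], [157, 179, 72], [143, 160, 66], [111, 126, 55], [114, 120, 84], [174, 168, 160], [242, 236, 236], [255, 253, 253], [253, 252, 250], [247, 245, 243], [235, 231, 228], [234, 228, 224], [223, 219, 213]]
[[199, 134, 88], [198, 134, 91], [196, 131, 81], [203, 143, 102], [229, 198, 176], [250, 245, 241], [252, 248, 250], [237, 234, 220], [182, 196, 120], [160, 179, 71], [162, 182, 76], [167, 186, 81]]
[[534.0, 375.0, 1.0], [536.0, 374.0, -1.0], [538.0, 374.0, -1.0], [540.0, 374.0, -1.0], [541.0, 374.0, 11.0], [543.0, 373.0, 13.0], [545.0, 373.0, 13.0], [546.0, 373.0, 14.0]]
[[649.0, 355.0, 14.0], [652.0, 354.0, 14.0], [654.0, 354.0, 14.0], [656.0, 353.0, 14.0], [666.0, 352.0, -1.0], [668.0, 351.0, -1.0], [670.0, 351.0, 0.0]]
```

Call:
{"method": "apply_moves", "body": {
  "targets": [
    [62,[4,1.7,-50],[0,0,1.2]],
    [62,[4,1.7,-92],[0,0,1.2]],
    [62,[4,1.7,-92],[0,0,1.2]],
    [62,[4,1.7,-92],[0,0,1.2]],
    [62,[4,1.7,-92],[0,0,1.2]],
    [62,[4,1.7,-92],[0,0,1.2]],
    [62,[4,1.7,-92],[0,0,1.2]]
  ]
}}

```text
time_s: 2.3
eef_pos: [600.1, 363.5, 61.1]
ee_rot: [0.001, 0.077, 0.997, 0.001]
force: [0.4, -0.4, 0.1]
grip_width: 0.729
grip_force: 0.0
```

```bash
python3 - <<'E'
from h import *
s=ctrl.sense(); print(s['eef_pos'],s['grip_width']*85.4)
im,d,i,f=cap('wrist'); cv2.imwrite('pics/w2.png',im)
W=cloud(d,i,f); 
m=(W[...,2]>25)&(d<240)
ys,xs=np.where(m); 
for r in range(150,384,12):
    x=np.where(m[r])[0]
    if len(x): print(r,x.min(),x.max(), [ (c,W[r,c].round(0).tolist()) for c in x[::25]][:6])
print(plate(im,d,i,f,'blue',14))
E
```

```text
[600.12738048 363.46556373  61.07600357] 62.21886967977469
246 0 341 [(np.int64(0), [593.0, 187.0, 26.0]), (np.int64(192), [587.0, 335.0, 79.0]), (np.int64(333), [597.0, 403.0, 80.0])]
258 0 351 [(np.int64(0), [600.0, 189.0, 32.0]), (np.int64(176), [585.0, 332.0, 92.0]), (np.int64(315), [607.0, 395.0, 73.0]), (np.int64(340), [596.0, 403.0, 93.0])]
270 0 358 [(np.int64(0), [608.0, 188.0, 34.0]), (np.int64(164), [584.0, 330.0, 102.0]), (np.int64(189), [595.0, 334.0, 87.0]), (np.int64(328), [598.0, 396.0, 98.0]), (np.int64(353), [601.0, 407.0, 96.0])]
282 0 374 [(np.int64(0), [617.0, 183.0, 33.0]), (np.int64(140), [583.0, 323.0, 111.0]), (np.int64(165), [584.0, 333.0, 111.0]), (np.int64(190), [602.0, 333.0, 87.0]), (np.int64(337), [599.0, 398.0, 105.0]), (np.int64(362), [594.0, 406.0, 113.0])]
294 0 433 [(np.int64(0), [627.0, 179.0, 33.0]), (np.int64(25), [633.0, 189.0, 27.0]), (np.int64(98), [581.0, 312.0, 119.0]), (np.int64(123), [587.0, 316.0, 112.0]), (np.int64(148), [583.0, 330.0, 119.0]), (np.int64(173), [584.0, 338.0, 119.0])]
306 0 447 [(np.int64(0), [636.0, 174.0, 33.0]), (np.i
[... 1032 characters left out ...]
0, 312.0, 143.0]), (np.int64(75), [587.0, 313.0, 138.0]), (np.int64(100), [600.0, 310.0, 125.0]), (np.int64(154), [580.0, 343.0, 148.0])]
366 0 511 [(np.int64(0), [579.0, 301.0, 146.0]), (np.int64(25), [579.0, 309.0, 148.0]), (np.int64(50), [583.0, 312.0, 145.0]), (np.int64(75), [591.0, 313.0, 139.0]), (np.int64(100), [601.0, 312.0, 130.0]), (np.int64(164), [582.0, 345.0, 150.0])]
378 0 511 [(np.int64(0), [580.0, 304.0, 150.0]), (np.int64(27), [580.0, 311.0, 150.0]), (np.int64(52), [586.0, 313.0, 146.0]), (np.int64(77), [595.0, 312.0, 139.0]), (np.int64(144), [727.0, 252.0, 26.0]), (np.int64(169), [579.0, 349.0, 156.0])]
[[array([599.06, 363.87]), array([ 49.69, 118.84]), np.float64(81.23)]]
```

View pics/w2.png

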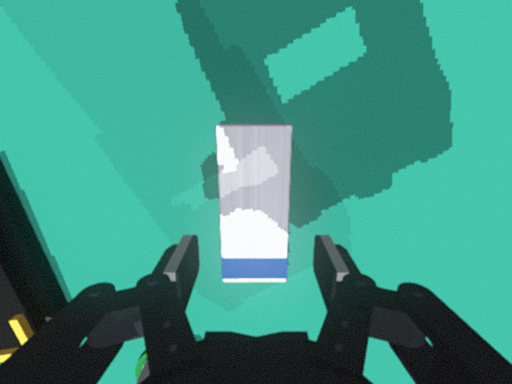

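The open fingers straddle the plate symmetrically, with tips at (190,240) and (322,240), so I descend and grip.

Call:
{"method": "apply_moves", "body": {
  "targets": [
    [62,[0,0.5,-25],[0,0,0]],
    [62,[0,0.5,-45],[0,0,0]],
    [62,[0,0.5,-55],[0,0,0]],
    [62,[0,0.5,-60],[0,0,0]],
    [62,[0,0.5,-61],[0,0,0]],
    [62,[0,0.5,-61],[0,0,0]],
    [40,[0,0.5,-61],[0,0,0]],
    [40,[0,0.5,-61],[0,0,0]],
    [40,[0,0.5,-61],[0,0,0]],
    [40,[0,0.5,-61],[0,0,0]],
    [40,[0,0.5,-61],[0,0,0]],
    [40,[0,0.5,-61],[0,0,0]]
  ],
  "squeeze": 70
}}

```text
time_s: 3.55
eef_pos: [600.3, 364.0, -0.2]
ee_rot: [0.001, 0.076, 0.997, 0.0]
force: [-0.4, -0.3, 5.7]
grip_width: 0.566
grip_force: 74.3
```

Call:
{"method": "apply_moves", "body": {
  "targets": [
    [40,[0,0,10],[0,0,0]],
    [40,[0,0,30],[0,0,0]],
    [40,[0,0,60],[0,0,0]],
    [40,[0,0,90],[0,0,0]],
    [40,[0,0,120],[0,0,0]],
    [40,[0,0,140],[0,0,0]],
    [40,[0,0,150],[0,0,0]],
    [40,[0,0,150],[0,0,0]]
  ]
}}

```text
time_s: 4.35
eef_pos: [599.8, 363.8, 149.5]
ee_rot: [0.001, 0.077, 0.997, 0.0]
force: [0.2, -0.2, -2.9]
grip_width: 0.567
grip_force: 73.3
```

Call:
{"method": "apply_moves", "body": {
  "targets": [
    [40,[5,-15,0],[0,0,0.5]],
    [40,[10,-45,0],[0,0,1.5]],
    [40,[20,-80,0],[0,0,2.5]],
    [40,[25,-115,0],[0,0,3.5]],
    [40,[30,-150,0],[0,0,4.5]],
    [40,[35,-185,0],[0,0,5.5]],
    [40,[40,-220,0],[0,0,6.5]],
    [40,[45,-255,0],[0,0,7.5]],
    [40,[50,-290,0],[0,0,8.5]],
    [40,[55,-325,0],[0,0,9.5]],
    [40,[60,-360,0],[0,0,10.5]],
    [40,[65,-395,0],[0,0,11.5]],
    [40,[70,-430,0],[0,0,11.7]],
    [40,[75,-460,0],[0,0,11.7]],
    [40,[80,-485,0],[0,0,11.7]],
    [40,[80,-498,0],[0,0,11.7]],
    [40,[80,-498,0],[0,0,11.7]],
    [40,[80,-498,0],[0,0,11.7]],
    [40,[80,-498,0],[0,0,11.7]]
  ]
}}

```text
time_s: 6.25
eef_pos: [679.5, -132.8, 148.2]
ee_rot: [-0.0, -0.026, 1.0, 0.0]
force: [0.4, -0.1, -2.0]
grip_width: 0.557
grip_force: 73.3
```

```bash
python3 - <<'E'
from h import *
s=ctrl.sense(); print(s['eef_pos'],s['ee_rot'],s['grip_width']*85.4,s['grip_force'],s['force'])
im,d,i,f=cap('wrist'); cv2.imwrite('pics/w3.png',im);np.savez("w3.npz",im=im,d=d,f=f,**{k:np.array(v) for k,v in i.items()})
W=cloud(d,i,f); M=masks(im)
for k in('white','blue','red'):
    for c in rects(M[k],25,90000):
        mk=np.zeros(d.shape,np.uint8); cv2.drawContours(mk,[c],-1,1,-1); md=np.nanmedian(W[mk>0],0)
        print(k,cv2.boundingRect(c),md.round(1),[np.round(q,1) for q in wrect(c,40,i,f)])
im,d,i,f=cap('top'); cv2.imwrite('pics/t3.png',im)
E
```

```text
[ 679.48351484 -132.77227663  148.18080425] [-1.98137666e-04 -2.62379560e-02  9.99655680e-01  2.28877252e-04] 47.56302924752888 73.30073118209839 [ 0.36710515 -0.14440615 -1.97806038]
white (370, 379, 32, 5) [1752.7  489.6 -653.1] [array([907.5,  32. ]), array([ 6.2, 37. ]), np.float64(3.0)]
white (110, 369, 42, 15) [1753.1 -610.8 -631. ] [array([ 915.4, -264.5]), array([21.4, 49.9]), np.float64(3.0)]
white (318, 268, 10, 9) [ 669.6 -104.9  187.8] [array([765. , -61.1]), array([ 6.8, 11.9]), np.float64(59.1)]
white (185, 268, 9, 9) [ 672.6 -158.9  187.7] [array([ 772.7, -193.9]), array([9.3, 8.1]), np.float64(3.0)]
white (338, 257, 112, 56) [769.9  30.3  17.6] [array([762. ,  19.2]), array([130.8,  52.6]), np.float64(71.2)]
white (201, 136, 111, 182) [ 660.8 -132.2  161.7] [array([ 728.8, -124.6]), array([191.5, 106.3]), np.float64(3.0)]
white (0, 0, 61, 34) [ 549.6 -316.1   34.3] [array([ 550.1, -313.5]), array([46.7, 23. ]), np.float64(88.3)]
blue (211, 317, 91, 20) [ 722.6 -129.1  161.8] [array([ 837.6, -122.9]), array([24.8, 96.7]), np.float64(2.2)]
blue (291, 46, 10, 37) [ 573.7
[... 222 characters left out ...]
135.5   39.2] [array([ 557.8, -135.7]), array([ 7.1, 40.3]), np.float64(3.0)]
red (389, 193, 45, 9) [682.4  13.6  39.2] [array([681.7,  12.7]), array([ 7.8, 41.4]), np.float64(3.0)]
red (376, 165, 11, 29) [665.8 -18.1  39.3] [array([666.3, -18.7]), array([26.4,  8. ]), np.float64(2.5)]
red (438, 164, 15, 30) [662.1  40.4  39. ] [array([662.7,  39.6]), array([27.3,  9.1]), np.float64(3.7)]
red (386, 50, 15, 37) [573. -25.  39.] [array([573.4, -25.5]), array([27. ,  9.1]), np.float64(4.2)]
red (458, 49, 17, 37) [568.9  33.6  38.9] [array([569.6,  32.9]), array([26.9,  9. ]), np.float64(4.1)]
red (406, 38, 56, 12) [553.5   4.1  39.2] [array([553.7,   2.9]), array([ 7.4, 43. ]), np.float64(4.4)]
```

View pics/w3.png

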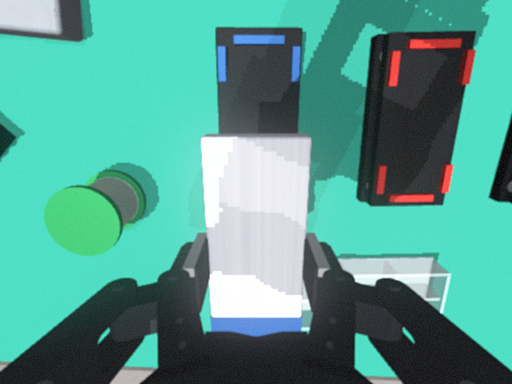

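The plate is held at (202–312,135–335). The blue nest is partly hidden behind it, and the red nest is fully seen at (360–475,32–205). I shift sideways to see the whole blue nest.

Call:
{"method": "apply_moves", "body": {
  "targets": [
    [40,[-5,25,0],[0,0,0]],
    [40,[-10,55,0],[0,0,0]],
    [40,[-15,85,0],[0,0,0]],
    [40,[-20,110,0],[0,0,0]],
    [40,[-20,120,0],[0,0,0]],
    [40,[-20,120,0],[0,0,0]],
    [40,[-20,120,0],[0,0,0]],
    [40,[-20,120,0],[0,0,0]],
    [40,[-20,120,0],[0,0,0]]
  ]
}}

```text
time_s: 7.25
eef_pos: [659.7, -15.4, 148.2]
ee_rot: [-0.0, -0.025, 1.0, -0.0]
force: [-0.6, -0.6, -2.3]
grip_width: 0.565
grip_force: 73.3
```

```bash
cat >> h.py <<'E'
def pocket(im,i,f,col,near,z=40):
    """centre and axis angle of a nest from its rim strips on plane z"""
    L=[]
    for c in rects(masks(im)[col],25,2000):
        (x,y),(w,h),a=wrect(c,z,i,f)
        if np.hypot(x-near[0],y-near[1])<90 and 3<min(w,h)<12 and 18<max(w,h)<50: L.append((x,y,max(w,h)))
    L=np.array(L); print(col,L.round(1).tolist())
    e=L[L[:,2]>33]; 
    if len(e)==2:
        e=e[np.argsort(e[:,0])]; v=e[1]-e[0]; print(' ends centre',(e[0]+e[1])[:2]/2,'ang',np.degrees(np.arctan2(v[1],v[0])),'len',np.hypot(*v[:2]))
    s=L[L[:,2]<=33]
    if len(s)==4: print(' sides centre',s[:,:2].mean(0), 'ang',np.degrees(np.arctan2(*(s[np.argsort(s[:,0])][2:,:2].sum(0)-s[np.argsort(s[:,0])][:2,:2].sum(0))[::-1])))
E
python3 - <<'E'
from h import *
s=ctrl.sense(); print(s['eef_pos'],s['ee_rot'],s['grip_width']*85.4)
im,d,i,f=cap('wrist'); cv2.imwrite('pics/w4.png',im);np.savez("w4.npz",im=im,d=d,f=f,**{k:np.array(v) for k,v in i.items()})
pocket(im,i,f,'blue',(620,-132)); pocket(im,i,f,'red',(617,8))
W=cloud(d,i,f); p=s['eef_pos']
m=(np.abs(W[...,2]-p[2]-13.5)<4)&(np.abs(W[...,1]-p[1])<20)&(masks(im)['white']|masks(im)['blue'])
ys,xs=np.where(m); print(ys.min(),ys.max())
for c in (235,255,275):
    r=ys[xs==c]; print(c,r.min(),r.max(), ray([(c,r.min()-.5),(c,r.max()+.5)],p[2]+13.8,i,f).round(1).tolist(), W[r.min()+3,c],W[r.max()-3,c])
print(ray([(x,y) for x,y in zip(xs,ys)],p[2]+13.8,i,f)[:,:2].mean(0))
E
```

```text
[659.66977573 -15.37696983 148.15975063] [-3.26974836e-05 -2.48722897e-02  9.99690634e-01 -5.98761179e-05] 48.27546402754073
blue [[687.1, -128.6, 40.5], [670.6, -158.9, 26.1], [667.1, -99.7, 27.0], [574.3, -104.2, 26.2], [577.2, -163.0, 26.2], [557.9, -134.8, 42.2]]
 ends centre [ 622.53005981 -131.6672287 ] ang 2.7623470116714923 len 129.31511699388687
 sides centre [ 622.31764221 -131.47299194] ang 2.641890635817954
red [[663.0, 41.6, 25.3], [573.0, -24.1, 25.6], [569.3, 35.1, 25.8], [553.5, 4.1, 40.4]]
136 336
235 136 331 [[599.4, -26.3, 162.0], [707.5, -23.3, 162.0]] [601.03923515 -26.35735829 161.00279559] [705.46808488 -23.39606232 161.60341833]
255 136 336 [[598.9, -17.5, 162.0], [710.5, -12.0, 162.0]] [600.43901901 -17.39205758 162.18115396] [708.97886915 -12.06799754 160.98213732]
275 137 332 [[598.9, -8.6, 162.0], [707.1, -1.0, 162.0]] [600.61056046  -8.37469783 160.83238857] [704.76527863  -1.12607291 161.89845405]
[647.46167796 -15.38921836]
```

Call:
{"method": "apply_moves", "body": {
  "targets": [
    [40,[-8,-25,0],[0,0,0]],
    [40,[-16,-55,0],[0,0,0]],
    [40,[-26,-85,-10],[0,0,0]],
    [40,[-36,-110,-30],[0,0,0]],
    [40,[-36,-117.7,-55],[0,0,0]],
    [40,[-36,-117.7,-75],[0,0,0]],
    [40,[-36,-117.7,-85],[0,0,0]],
    [40,[-36,-117.7,-92],[0,0,0]],
    [40,[-36,-117.7,-92],[0,0,0]],
    [40,[-36,-117.7,-92],[0,0,0]],
    [40,[-36,-117.7,-92],[0,0,0]],
    [40,[-36,-117.7,-92],[0,0,0]]
  ]
}}

```text
time_s: 8.5
eef_pos: [623.9, -132.0, 57.0]
ee_rot: [0.001, -0.026, 1.0, -0.0]
force: [-0.7, -0.1, -2.2]
grip_width: 0.565
grip_force: 73.3
```

```bash
python3 - <<'E'
from h import *
s=ctrl.sense(); print(s['eef_pos'],s['ee_rot'],s['grip_width']*85.4)
im,d,i,f=cap('wrist'); np.savez("w5.npz",im=im,d=d,f=f,**{k:np.array(v) for k,v in i.items()})
pocket(im,i,f,'blue',(622,-132))
cv2.imwrite('pics/w5.png',cv2.resize(im[60:300,130:390],None,fx=2.4,fy=2.4,interpolation=cv2.INTER_CUBIC))
E
```

```text
[ 623.90282235 -132.03308724   57.03139747] [ 5.54915539e-04 -2.55829489e-02  9.99672515e-01 -2.61148158e-04] 48.234209521157766
blue [[576.7, -164.8, 26.1], [557.5, -135.7, 40.1]]
```

View pics/w5.png

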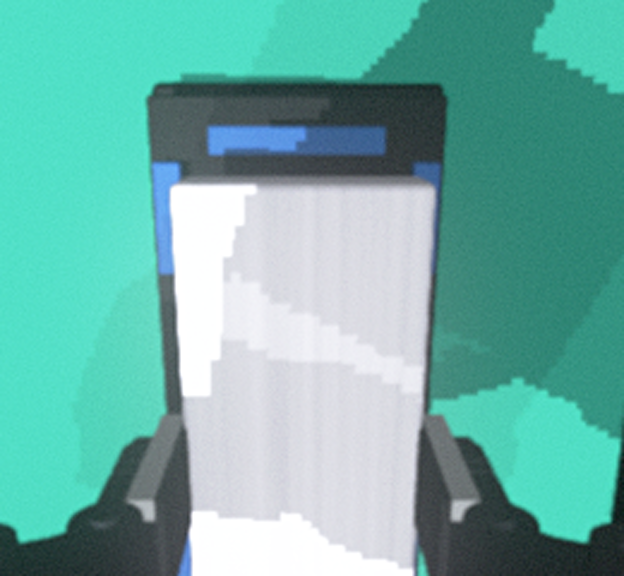

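Close crop: the plate's plain end spans crop columns 171–435, while the nest body spans 152–443 and the end rim 208–385. The plate therefore sits slightly right of (+y from) the nest axis. I'll put numbers on it.

```bash
python3 - <<'E'
from h import *
o=np.load("w5.npz"); i={k:o[k] for k in('cx','cy','extrinsics')}; f=float(o['f'])
q=lambda p,z:ray([(130+(a+.5)/2.4-.5,60+(b+.5)/2.4-.5) for a,b in p],z,i,f).round(2)[:,:2]
print('plate top',q([(171,187),(435,187)],70.5),'mean',q([(171,187),(435,187)],70.5).mean(0))
for z in(34,36): print('bed',z,q([(152,97),(443,97)],z).mean(0),np.ptp(q([(152,97),(443,97)],z)[:,1]))
print('rim',q([(208,140),(385,140)],40),q([(208,140),(385,140)],40).mean(0))
print('side rims outer',q([(153,165),(440,165)],40))
E
```

```text
plate top [[ 565.35 -158.23]
 [ 562.83 -109.24]] mean [ 564.09  -133.735]
bed 34 [ 548.285 -135.815] 66.73
bed 36 [ 548.28 -135.8 ] 65.91999999999999
rim [[ 558.54 -155.45]
 [ 556.49 -115.62]] [ 557.515 -135.535]
side rims outer [[ 564.71 -167.91]
 [ 561.36 -102.63]]
```

Call:
{"method": "apply_moves", "body": {
  "targets": [
    [40,[-1,-1,-2],[0,0,-0.2]],
    [40,[-2.3,-1.6,-6],[0,0,-0.2]],
    [40,[-2.3,-1.6,-12],[0,0,-0.2]],
    [40,[-2.3,-1.6,-12],[0,0,-0.2]],
    [40,[-2.3,-1.6,-12],[0,0,-0.2]],
    [40,[-2.3,-1.6,-12],[0,0,-0.2]],
    [40,[-2.3,-1.6,-12],[0,0,-0.2]],
    [40,[-2.3,-1.6,-12],[0,0,-0.2]]
  ]
}}

```text
time_s: 9.35
eef_pos: [621.3, -133.6, 44.4]
ee_rot: [0.0, -0.024, 1.0, -0.0]
force: [-0.4, 0.6, -3.1]
grip_width: 0.567
grip_force: 78.0
```

```bash
python3 - <<'E'
from h import *
s=ctrl.sense(); print(s['eef_pos'],s['ee_rot'],s['grip_width']*85.4,s['force'])
im,d,i,f=cap('wrist'); np.savez("w6.npz",im=im,d=d,f=f,**{k:np.array(v) for k,v in i.items()})
z=s['eef_pos'][2]+13.6
M=masks(im); 
c=max(rects(M['white'],1500,60000,(150,60,380,240)),key=cv2.contourArea).reshape(-1,2)
# plain-end edge & side edges of the plate, rows below the fingers
top=c[:,1].min(); sel=c[(c[:,1]<top+4)]; print('plate end row',np.median([c[c[:,0]==u,1].min() for u in range(225,290)]), 'at row 150: cols',[ (c[c[:,1]==r,0].min(),c[c[:,1]==r,0].max()) for r in(148,155,162)])
er=np.median([c[c[:,0]==u,1].min() for u in range(225,290)])
print('plate end',ray([(256,er)],z,i,f).round(2)); 
for r in(148,155,162): print('plate mid',r,ray([(c[c[:,1]==r,0].min()-.5,r),(c[c[:,1]==r,0].max()+.5,r)],z,i,f)[:,:2].mean(0).round(2))
for k in rects(M['blue'],40,5000,(150,60,380,240)): print('rim',cv2.boundingRect(k),[np.round(q,2) for q in wrect(k,40,i,f)])
E
```

```text
[ 621.32936014 -133.61648864   44.43293888] [ 9.04937147e-05 -2.37855743e-02  9.99717077e-01 -6.06587400e-05] 48.45817912122257 [-0.38804132  0.57475774 -3.07805422]
plate end row 137.0 at row 150: cols [(np.int32(201), np.int32(310)), (np.int32(202), np.int32(310)), (np.int32(202), np.int32(309))]
plate end [[ 561.26 -135.11   58.03]]
plate mid 148 [ 566.17 -135.1 ]
plate mid 155 [ 569.34 -134.72]
plate mid 162 [ 572.58 -134.8 ]
rim (310, 135, 10, 49) [array([ 573.62, -104.06]), array([25.55,  4.63]), np.float64(6.01)]
rim (191, 135, 12, 50) [array([ 576.76, -165.55]), array([ 5.56, 26.16]), np.float64(88.3)]
rim (216, 119, 80, 13) [array([ 557.54, -135.54]), array([ 5.89, 39.78]), np.float64(2.73)]
```

Call:
{"method": "apply_moves", "body": {
  "targets": [
    [40,[0.7,-0.1,-2],[0,0,0]],
    [40,[0.7,-0.1,-4],[0,0,0]],
    [40,[0.7,-0.1,-6],[0,0,0]],
    [40,[0.7,-0.1,-8],[0,0,0]],
    [40,[0.7,-0.1,-9.5],[0,0,0]],
    [40,[0.7,-0.1,-10],[0,0,0]],
    [40,[0.7,-0.1,-10],[0,0,0]],
    [40,[0.7,-0.1,-10],[0,0,0]],
    [40,[0.7,-0.1,-10],[0,0,0]]
  ]
}}

```text
time_s: 10.3
eef_pos: [622.0, -133.7, 34.4]
ee_rot: [0.0, -0.024, 1.0, -0.0]
force: [-0.1, 0.5, -2.2]
grip_width: 0.563
grip_force: 78.0
```

Call:
{"method": "apply_moves", "body": {
  "targets": [
    [40,[0,0,-0.6],[0,0,0]],
    [40,[0,0,-0.6],[0,0,0]],
    [64,[0,0,-0.6],[0,0,0]],
    [64,[0,0,-0.6],[0,0,0]],
    [64,[0,0,-0.6],[0,0,0]],
    [64,[0,0,10],[0,0,0]],
    [64,[0,0,40],[0,0,0]],
    [64,[0,0,70],[0,0,0]],
    [64,[0,0,90],[0,0,0]],
    [64,[0,0,90],[0,0,0]],
    [64,[0,0,90],[0,0,0]],
    [64,[0,0,90],[0,0,0]]
  ]
}}

```text
time_s: 11.5
eef_pos: [621.4, -133.5, 123.1]
ee_rot: [-0.001, -0.024, 1.0, 0.0]
force: [-0.1, -0.9, -0.6]
grip_width: 0.746
grip_force: 0.0
```

```bash
python3 - <<'E'
from h import *
s=ctrl.sense(); print(s['eef_pos'],s['ee_rot'],s['grip_width']*85.4,s['force'])
im,d,i,f=cap('wrist'); np.savez("w7.npz",im=im,d=d,f=f,**{k:np.array(v) for k,v in i.items()})
cv2.imwrite('pics/w7.png',im)
W=cloud(d,i,f); print(plate(im,d,i,f,'blue',48)); pocket(im,i,f,'blue',(622,-132))
M=masks(im); m=M['white']&(d>0); m[:, :150]=0; m[:,370:]=0; m[250:]=0
p=W[m]; p=p[np.abs(p[:,2]-48)<10]; A=np.c_[p[:,:2]-p[:,:2].mean(0),np.ones(len(p))]; print(np.linalg.lstsq(A,p[:,2],rcond=None)[0])
t=np.load('top0.npz')
im,d,i,f=cap('top'); cv2.imwrite('pics/t7.png',im)
for c in rects(masks(im)['white'],200,900):
    r=wrect(c,14,i,f)
    if r[0][0]<800: print('top white',[np.round(q,1) for q in r])
for c in rects(masks(im)['red'],8,900): print('top red',[np.round(q,1) for q in wrect(c,14,i,f)])
E
```

```text
[ 621.41995105 -133.51300285  123.14411239] [-9.48471295e-04 -2.37403034e-02  9.99717624e-01  4.14160826e-04] 63.733393469378115 [-0.05641403 -0.89681895 -0.58133893]
[[array([ 619.89, -132.7 ]), array([130.72,  63.21]), np.float64(2.81)], [array([ 490.47, -136.43]), array([15.83, 73.9 ]), np.float64(2.74)], [array([ 524.06, -301.78]), array([37.57, 70.75]), np.float64(87.62)]]
blue [[688.7, -128.8, 39.7], [573.4, -104.9, 25.0], [576.7, -164.7, 25.8], [557.5, -135.5, 39.0]]
 ends centre [ 623.11868286 -132.12815094] ang 2.9222223551908297 len 131.32390300606545
[ 1.00553379e-03 -4.21364198e-04  4.74119438e+01]
top white [array([ 10.7, 133.8]), array([ 69.2, 158.9]), np.float64(1.2)]
top white [array([ 17.7, 279.8]), array([119.3,  83.1]), np.float64(67.7)]
top white [array([ 58.7, -30.3]), array([213.6,  90.4]), np.float64(63.9)]
top white [array([  62.5, -819.6]), array([133.1,  52.6]), np.float64(0.0)]
top white [array([447.2,  80.9]), array([49.6, 96.3]), np.float64(87.1)]
top white [array([ 505.5, -354.4]), array([97., 97.]), np.float64(0.1)]
top white [array([ 700.4, -166.6]), array([111.5,  82.7]), np.float64(67.5)]
top red [array([505. ,  78.9]), array([ 9.7, 45.4]), np.float64(1.2)]
top red [array([ 504.7, -369. ]), array([16.2, 42.4]), np.float64(89.9)]
top red [array([553.7,   2.5]), array([ 6.5, 39. ]), np.float64(1.2)]
top red [array([567.7,  35.3]), array([22.9,  6.5]), np.float64(1.5)]
top red [array([663.1,  41.2]), array([23.2,  6.5]), np.float64(1.6)]
top red [array([667.7, -17.6]), array([23.2,  6.6]), np.float64(1.3)]
top red [array([685.3,  12.3]), array([ 6.7, 39.3]), np.float64(1.2)]
```

View pics/w7.png

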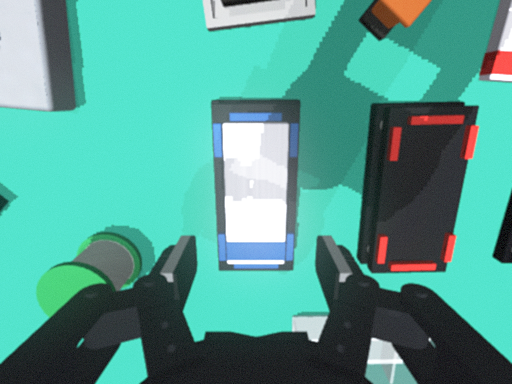

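The blue plate lies seated and flat in the blue nest: it fills (222–290,122–268) inside the rims. The red plate has been knocked, and the top view now puts its white part near (447,81). I go there next.

Call:
{"method": "apply_moves", "body": {
  "targets": [
    [64,[-10,15,26],[0,0,0]],
    [64,[-40,50,26],[0,0,-1]],
    [64,[-70,90,26],[0,0,-2]],
    [64,[-100,130,26],[0,0,-3]],
    [64,[-130,170,26],[0,0,-4]],
    [64,[-155,205,26],[0,0,-5.2]],
    [64,[-164,214.7,26],[0,0,-5.2]],
    [64,[-164,214.7,26],[0,0,-5.2]],
    [64,[-164,214.7,26],[0,0,-5.2]],
    [64,[-164,214.7,26],[0,0,-5.2]],
    [64,[-164,214.7,26],[0,0,-5.2]]
  ]
}}

```text
time_s: 12.7
eef_pos: [458.6, 80.1, 150.1]
ee_rot: [-0.0, 0.022, 1.0, -0.0]
force: [-0.3, -0.7, -1.2]
grip_width: 0.749
grip_force: 0.0
```

```bash
python3 - <<'E'
from h import *
s=ctrl.sense(); print(s['eef_pos'],s['ee_rot'],s['grip_width']*85.4,s['force'])
im,d,i,f=cap('wrist'); np.savez("w8.npz",im=im,d=d,f=f,**{k:np.array(v) for k,v in i.items()})
cv2.imwrite('pics/w8.png',im)
print(plate(im,d,i,f,'red',14))
W=cloud(d,i,f)
for c in rects(masks(im)['red'],100,3000)+rects(masks(im)['orange'],100,9000): 
    mk=np.zeros(d.shape,np.uint8); cv2.drawContours(mk,[c],-1,1,-1); md=np.nanmedian(W[mk>0],0)
    print(cv2.boundingRect(c),md.round(1),[np.round(q,1) for q in wrect(c,md[2],i,f)])
E
```

```text
[458.58369094  80.08893039 150.07695916] [-9.35631338e-05  2.23195908e-02  9.99750882e-01 -3.33329808e-05] 63.92946538673048 [-0.32230964 -0.71060906 -1.21416929]
[[array([ 449.52, -132.02]), array([69.49, 72.44]), np.float64(9.28)], [array([459.48,  81.79]), array([ 50.21, 120.03]), np.float64(88.97)]]
(212, 278, 10, 23) [569.3  35.8  39.2] [array([568.9,  35.9]), array([27.5,  7.7]), np.float64(3.7)]
(235, 216, 46, 14) [508.7  74.   13.7] [array([506.8,  81.2]), array([47.7, 14.2]), np.float64(89.3)]
(0, 170, 52, 53) [ 449.4 -123.1   47.4] [array([ 456.5, -130.6]), array([47. , 55.7]), np.float64(1.0)]
```

The red plate centre is (459.5,81.8), its axis is −1° and its stripe points to +x. I descend and grip it.

Call:
{"method": "apply_moves", "body": {
  "targets": [
    [64,[2,-0.2,-40],[0,0,1.5]],
    [64,[2,-0.2,-80],[0,0,1.5]],
    [64,[2,-0.2,-110],[0,0,1.5]],
    [64,[2,-0.2,-130],[0,0,1.5]],
    [64,[2,-0.2,-142],[0,0,1.5]],
    [64,[2,-0.2,-148],[0,0,1.5]],
    [64,[2,-0.2,-151],[0,0,1.5]],
    [64,[2,-0.2,-151],[0,0,1.5]],
    [64,[2,-0.2,-151],[0,0,1.5]],
    [40,[2,-0.2,-151],[0,0,1.5]],
    [40,[2,-0.2,-151],[0,0,1.5]],
    [40,[2,-0.2,-151],[0,0,1.5]],
    [40,[2,-0.2,-151],[0,0,1.5]],
    [40,[2,-0.2,-151],[0,0,1.5]],
    [40,[2,-0.2,-151],[0,0,1.5]]
  ]
}}

```text
time_s: 14.25
eef_pos: [460.4, 80.8, 0.3]
ee_rot: [0.001, 0.008, 1.0, -0.0]
force: [-2.9, 0.0, 8.5]
grip_width: 0.563
grip_force: 72.9
```

Call:
{"method": "apply_moves", "body": {
  "targets": [
    [40,[0,0,10],[0,0,0]],
    [40,[0,0,30],[0,0,0]],
    [40,[0,0,60],[0,0,0]],
    [40,[0,0,90],[0,0,0]],
    [40,[10,-5,110],[0,0,0]],
    [40,[35,-15,120],[0,0,1]],
    [40,[65,-30,120],[0,0,2]],
    [40,[95,-45,120],[0,0,3]],
    [40,[125,-60,120],[0,0,4]],
    [40,[150,-70,115],[0,0,5.3]],
    [40,[157.3,-74.1,95],[0,0,5.3]],
    [40,[157.3,-74.1,75],[0,0,5.3]],
    [40,[157.3,-74.1,62],[0,0,5.3]],
    [40,[157.3,-74.1,55],[0,0,5.3]],
    [40,[157.3,-74.1,55],[0,0,5.3]],
    [40,[157.3,-74.1,55],[0,0,5.3]],
    [40,[157.3,-74.1,55],[0,0,5.3]],
    [40,[157.3,-74.1,55],[0,0,5.3]]
  ]
}}

```text
time_s: 16.05
eef_pos: [617.6, 6.7, 55.1]
ee_rot: [0.001, -0.038, 0.999, -0.0]
force: [0.2, 0.2, -2.7]
grip_width: 0.562
grip_force: 73.3
```

```bash
cat > rel.py <<'E'
from h import *
import sys
col=sys.argv[1]
s=ctrl.sense(); print(s['eef_pos'],s['ee_rot'],s['grip_width']*85.4,s['force'])
im,d,i,f=cap('wrist'); cv2.imwrite('pics/rel_%s_%d.png'%(col,s['time_s']*100),im)
z=s['eef_pos'][2]+13.6; M=masks(im)
c=max(rects(M['white'],1500,60000,(150,60,380,240)),key=cv2.contourArea).reshape(-1,2)
er=[(u,c[c[:,0]==u,1].min()-.5) for u in range(225,290)]
e=ray(er,z,i,f)[:,:2]; k=np.polyfit(e[:,1],e[:,0],1); print('plate end',np.median(e,0).round(2),'ang from edge',-np.degrees(np.arctan(k[0])))
r0=int(np.median([b for a,b in er]))
for r in range(r0+10,r0+32,7): print('plate mid',r,ray([(c[c[:,1]==r,0].min()-.5,r),(c[c[:,1]==r,0].max()+.5,r)],z,i,f)[:,:2].mean(0).round(2))
for k in rects(M[col],40,5000,(130,40,400,240)): print('rim',cv2.boundingRect(k),[np.round(q,2) for q in wrect(k,40,i,f)])
E
python3 rel.py red
```

```text
[617.58220968   6.67889347  55.09299492] [ 6.23549424e-04 -3.77422581e-02  9.99287303e-01 -1.37484836e-04] 47.97828979302452 [ 0.21188568  0.16271372 -2.66040987]
plate end [558.05   3.98] ang from edge 2.581636539810763
plate mid 148 [562.5    3.19]
plate mid 155 [565.66   3.65]
plate mid 162 [568.9    3.66]
plate mid 169 [572.15   4.13]
rim (308, 132, 11, 47) [array([568.83,  36.17]), array([26.1 ,  5.42]), np.float64(8.1)]
rim (198, 131, 11, 47) [array([572.92, -24.89]), array([25.99,  5.42]), np.float64(0.83)]
rim (221, 116, 75, 13) [array([553.06,   4.32]), array([ 6.26, 39.85]), np.float64(2.79)]
```

Call:
{"method": "apply_moves", "body": {
  "targets": [
    [40,[-0.3,1,-3],[0,0,0]],
    [40,[-0.6,1.6,-8],[0,0,0]],
    [40,[-0.6,1.6,-11],[0,0,0]],
    [40,[-0.6,1.6,-11],[0,0,0]],
    [40,[-0.6,1.6,-11],[0,0,0]],
    [40,[-0.6,1.6,-11],[0,0,0]],
    [40,[-0.6,1.6,-11],[0,0,0]],
    [40,[-0.6,1.6,-11],[0,0,0]]
  ]
}}

```text
time_s: 16.9
eef_pos: [616.7, 8.3, 43.4]
ee_rot: [0.0, -0.038, 0.999, -0.0]
force: [-0.6, 0.6, -2.1]
grip_width: 0.564
grip_force: 73.3
```

```bash
python3 rel.py red
```

```text
[616.70780875   8.25350598  43.40021873] [ 7.74576123e-05 -3.77167661e-02  9.99288466e-01 -3.52535024e-05] 48.19347997443528 [-0.60724278  0.5821642  -2.147761  ]
plate end [557.26   5.54] ang from edge 2.792682575873968
plate mid 148 [561.68   4.77]
plate mid 155 [564.84   5.24]
plate mid 162 [568.08   5.25]
plate mid 169 [571.34   5.72]
rim (310, 136, 11, 50) [array([568.89,  36.09]), array([25.75,  4.57]), np.float64(4.33)]
rim (191, 135, 12, 50) [array([572.94, -24.57]), array([25.87,  5.27]), np.float64(2.22)]
rim (215, 119, 81, 13) [array([552.96,   4.36]), array([ 5.85, 39.9 ]), np.float64(4.33)]
```

Call:
{"method": "apply_moves", "body": {
  "targets": [
    [40,[0.1,0.1,-2],[0,0,0]],
    [40,[0.1,0.1,-4],[0,0,0]],
    [40,[0.1,0.1,-6],[0,0,0]],
    [40,[0.1,0.1,-8],[0,0,0]],
    [40,[0.1,0.1,-9],[0,0,0]],
    [40,[0.1,0.1,-9.3],[0,0,0]],
    [40,[0.1,0.1,-9.3],[0,0,0]],
    [40,[0.1,0.1,-9.3],[0,0,0]],
    [40,[0.1,0.1,-9.3],[0,0,0]]
  ]
}}

```text
time_s: 17.85
eef_pos: [616.8, 8.4, 34.2]
ee_rot: [0.0, -0.038, 0.999, -0.0]
force: [-3.8, -0.2, 3.8]
grip_width: 0.567
grip_force: 73.9
```

Call:
{"method": "apply_moves", "body": {
  "targets": [
    [64,[0,0,0],[0,0,0]],
    [64,[0,0,0],[0,0,0]],
    [64,[0,0,0],[0,0,0]],
    [64,[0,0,10],[0,0,0]],
    [64,[0,0,40],[0,0,0]],
    [64,[0,0,70],[0,0,0]],
    [64,[0,0,90],[0,0,0]],
    [64,[0,0,90],[0,0,0]],
    [64,[0,0,90],[0,0,0]],
    [64,[0,0,90],[0,0,0]]
  ]
}}

```text
time_s: 18.85
eef_pos: [616.2, 8.5, 122.8]
ee_rot: [-0.001, -0.038, 0.999, 0.0]
force: [-0.6, -0.2, -0.6]
grip_width: 0.749
grip_force: 0.0
```

```bash
cat > seat.py <<'E'
from h import *
import sys
col=sys.argv[1]; s=ctrl.sense(); print(s['eef_pos'])
im,d,i,f=cap('wrist'); cv2.imwrite('pics/seat_%s_%d.png'%(col,s['time_s']*100),im)
W=cloud(d,i,f); M=masks(im); pocket(im,i,f,col,s['eef_pos'][:2])
m=M['white'].copy(); m[:,:160]=0; m[:,360:]=0; m[270:]=0
for c in rects(m,1500,40000):
    mk=np.zeros(d.shape,np.uint8); cv2.drawContours(mk,[c],-1,1,-1); mk=cv2.erode(mk,np.ones((5,5)))
    p=W[(mk>0)&(d>0)]; A=np.c_[p[:,:2]-p[:,:2].mean(0),np.ones(len(p))]; print('plane slopes,z',np.linalg.lstsq(A,p[:,2],rcond=None)[0].round(4),[np.round(q,1) for q in wrect(c,48,i,f)])
E
python3 seat.py red
```

```text
[616.19409066   8.46085709 122.82443164]
red [[683.8, 13.7, 38.8], [667.0, -17.4, 25.7], [568.5, 35.5, 24.1], [573.1, -24.0, 25.8], [552.8, 4.0, 39.1]]
 ends centre [618.30099487   8.8452177 ] ang 4.24596957969526 len 131.28641568318375
plane slopes,z [-0.00000e+00  1.00000e-03  4.74483e+01] [array([605.1,   8.7]), array([97.4, 49.6]), np.float64(4.6)]
```

The red plate is seated flat as well, with its top at the same height as the blue one's. Next is the block.

Call:
{"method": "apply_moves", "body": {
  "targets": [
    [64,[-10,-10,20],[0,0,0]],
    [64,[-40,-35,40],[0,0,1]],
    [64,[-75,-65,51],[0,0,2]],
    [64,[-110,-100,51],[0,0,3]],
    [64,[-140,-130,51],[0,0,4]],
    [64,[-160,-146,51],[0,0,5]],
    [64,[-164,-150,51],[0,0,5.5]],
    [64,[-164,-150,51],[0,0,5.5]],
    [64,[-164,-150,51],[0,0,5.5]],
    [64,[-164,-150,51],[0,0,5.5]],
    [64,[-164,-150,51],[0,0,5.5]]
  ]
}}

```text
time_s: 20.0
eef_pos: [453.2, -141.0, 174.8]
ee_rot: [-0.0, -0.086, 0.996, 0.0]
force: [1.1, 0.3, 0.7]
grip_width: 0.751
grip_force: 0.0
```

```bash
python3 - <<'E'
from h import *
s=ctrl.sense(); print(s['eef_pos'],s['ee_rot'],s['joints'])
im,d,i,f=cap('wrist'); cv2.imwrite('pics/w10.png',im); np.savez("w10.npz",im=im,d=d,f=f,**{k:np.array(v) for k,v in i.items()})
W=cloud(d,i,f); m=(np.abs(W[...,2]-64)<5)&masks(im)['orange']
for c in rects(cv2.morphologyEx(m.astype(np.uint8),cv2.MORPH_CLOSE,np.ones((3,3))),100,9000):
    print('cap top',cv2.boundingRect(c),[np.round(q,1) for q in wrect(c,64,i,f)])
    mk=np.zeros(d.shape,np.uint8); cv2.drawContours(mk,[c],-1,1,-1); print(np.nanmedian(W[mk>0],0))
for c in rects(masks(im)['grey']|masks(im)['white'],200,20000):
    p=W[c[:,0,1],c[:,0,0]]; print('grey',cv2.boundingRect(c),np.nanmedian(p[:,2]),[np.round(q,1) for q in wrect(c,12,i,f)])
E
```

```text
[ 453.22031999 -141.00744737  174.79009959] [-9.71058224e-05 -8.61589872e-02  9.96281389e-01  1.17965780e-04] [-5.49215174e-01  2.58045980e-01  1.72666058e+00  8.14670389e-05
  1.15718243e+00 -2.29257614e+00]
cap top (230, 164, 50, 43) [array([ 452.9, -141.3]), array([40.5, 45. ]), np.float64(9.9)]
[ 452.02508303 -141.2675872    63.33347193]
grey (116, 338, 26, 26) 35.215413762292826 [array([ 724.3, -269.2]), array([21.8, 48.5]), np.float64(69.3)]
grey (209, 256, 66, 82) 33.68103899131157 [array([ 618. , -132.3]), array([119.9,  74. ]), np.float64(2.7)]
grey (323, 236, 30, 47) 204.28477666608694 [array([540.9, -23.1]), array([69.7, 19. ]), np.float64(31.7)]
grey (160, 236, 30, 47) 207.14815039559008 [array([ 575.1, -220.2]), array([19. , 70.2]), np.float64(77.8)]
grey (216, 138, 80, 66) 10.699850951942153 [array([ 452.4, -140.4]), array([73.2, 86.1]), np.float64(9.9)]
grey (0, 124, 120, 122) 16.641982674018067 [array([ 509.9, -354.9]), array([130.5, 123.6]), np.float64(87.6)]
```

View pics/w10.png

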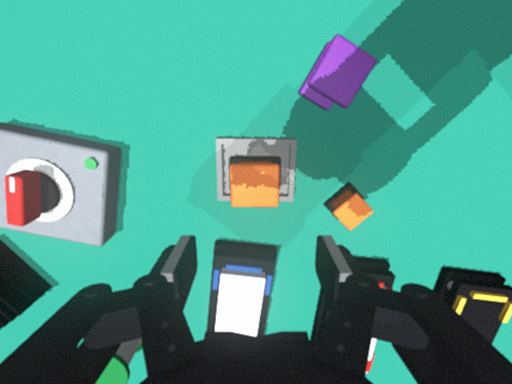

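The view shows the block's cap at (230–280,164–207) in its grey tray (216–296,138–204), with the small decoy at (350,206), the purple one at (340,72) and the key at (25,197). I grip the handle below the cap.

Call:
{"method": "apply_moves", "body": {
  "targets": [
    [66,[0.2,-0.6,-30],[0,0,0]],
    [66,[0.2,-0.6,-65],[0,0,0]],
    [66,[0.2,-0.6,-95],[0,0,0]],
    [66,[0.2,-0.6,-120],[0,0,0]],
    [66,[0.2,-0.6,-138],[0,0,0]],
    [66,[0.2,-0.6,-150],[0,0,0]],
    [66,[0.2,-0.6,-156],[0,0,0]],
    [66,[0.2,-0.6,-156],[0,0,0]],
    [66,[0.2,-0.6,-156],[0,0,0]],
    [25,[0.2,-0.6,-156],[0,0,0]],
    [25,[0.2,-0.6,-156],[0,0,0]],
    [25,[0.2,-0.6,-156],[0,0,0]],
    [25,[0.2,-0.6,-156],[0,0,0]],
    [25,[0.2,-0.6,-156],[0,0,0]],
    [25,[0.2,-0.6,-156],[0,0,0]],
    [25,[0.2,-0.6,-156],[0,0,0]]
  ],
  "squeeze": 80
}}

```text
time_s: 21.65
eef_pos: [453.4, -142.4, 20.0]
ee_rot: [0.001, -0.086, 0.996, -0.0]
force: [-1.1, 0.6, 7.4]
grip_width: 0.517
grip_force: 80.0
```

The opening reads about 46 mm, so the pads reached the cap. I regrip with the cap at the pad centres for a firmer hold.

Call:
{"method": "apply_moves", "body": {
  "targets": [
    [60,[0,0,0],[0,0,0]],
    [60,[0,0,0],[0,0,0]],
    [60,[0,0,10],[0,0,0]],
    [60,[0,0,17],[0,0,0]],
    [60,[0,0,17],[0,0,0]],
    [60,[0,0,17],[0,0,0]],
    [30,[0,0,17],[0,0,0]],
    [30,[0,0,17],[0,0,0]],
    [30,[0,0,17],[0,0,0]],
    [30,[0,0,17],[0,0,0]],
    [30,[0,0,17],[0,0,0]],
    [30,[0,0,17],[0,0,0]]
  ],
  "squeeze": 110
}}

```text
time_s: 22.85
eef_pos: [453.0, -142.2, 36.3]
ee_rot: [-0.0, -0.086, 0.996, 0.0]
force: [-1.3, 0.8, 7.5]
grip_width: 0.513
grip_force: 110.5
```

Call:
{"method": "apply_moves", "body": {
  "targets": [
    [30,[0,0,5],[0,0,0]],
    [30,[0,0,15],[0,0,0]],
    [30,[0,0,30],[0,0,0]],
    [30,[0,0,50],[0,0,0]],
    [30,[0,0,65],[0,0,0]],
    [30,[0,0,75],[0,0,0]],
    [30,[0,0,75],[0,0,0]],
    [30,[0,0,75],[0,0,0]]
  ]
}}

```text
time_s: 23.65
eef_pos: [452.7, -142.1, 110.6]
ee_rot: [-0.0, -0.086, 0.996, 0.0]
force: [-0.4, -0.1, -4.6]
grip_width: 0.513
grip_force: 112.3
```

```bash
python3 - <<'E'
from h import *
s=ctrl.sense(); print(s['eef_pos'],s['ee_rot'],s['grip_width']*85.4,s['grip_force'],s['force'])
im,d,i,f=cap('wrist'); cv2.imwrite('pics/w11.png',im)
W=cloud(d,i,f); m=masks(im)['orange']
for c in rects(m,300,30000):
    mk=np.zeros(d.shape,np.uint8); cv2.drawContours(mk,[c],-1,1,-1); mk=cv2.erode(mk,np.ones((5,5)));p=W[(mk>0)&(d>0)];zt=np.percentile(p[:,2],90);q=p[np.abs(p[:,2]-zt)<4]
    A=np.c_[q[:,:2]-q[:,:2].mean(0),np.ones(len(q))]
    print(cv2.boundingRect(c),zt,np.linalg.lstsq(A,q[:,2],rcond=None)[0].round(3),[np.round(x,1) for x in wrect(c,zt,i,f)])
im,d,i,f=cap('scene'); x,y=(187,200); cv2.imwrite('pics/s11.png',cv2.resize(im[110:270,120:340],None,fx=3,fy=3,interpolation=cv2.INTER_CUBIC))
E
```

```text
[ 452.6634085  -142.05141972  110.5799147 ] [-3.30849414e-04 -8.56092333e-02  9.96328712e-01  2.15344297e-04] 43.79423179284188 112.33797311782837 [-0.38582818 -0.1072929  -4.61215746]
(351, 212, 53, 51) 41.99169042463753 [2.7000e-02 3.3000e-02 4.1221e+01] [array([465.3, -40.7]), array([39.8, 31.2]), np.float64(52.4)]
(206, 210, 100, 99) 138.22992135398522 [ 1.70000e-02 -1.00000e-03  1.37483e+02] [array([ 447.4, -141.9]), array([50.9, 44.4]), np.float64(9.5)]
```

View pics/s11.png

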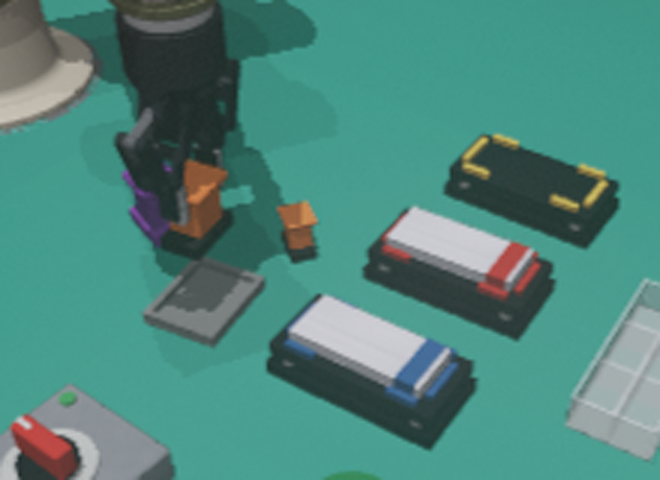

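The block hangs upright in the gripper at crop (195,210) above its empty tray. Both plates lie in their nests with stripes toward +x, and the yellow nest is empty. I carry the block over the striped end of the blue plate.

Call:
{"method": "apply_moves", "body": {
  "targets": [
    [30,[10,0,0],[0,0,-0.5]],
    [30,[30,1,0],[0,0,-1]],
    [30,[55,2,0],[0,0,-2]],
    [30,[80,4,0],[0,0,-3]],
    [30,[105,5,0],[0,0,-4]],
    [30,[130,6,0],[0,0,-5]],
    [30,[155,8,0],[0,0,-6]],
    [30,[180,9,0],[0,0,-7.1]],
    [30,[198,10,0],[0,0,-7.1]],
    [30,[208,10.5,0],[0,0,-7.1]],
    [30,[210.5,10.5,0],[0,0,-7.1]],
    [30,[210.5,10.5,-8],[0,0,-7.1]],
    [30,[210.5,10.5,-16],[0,0,-7.1]],
    [30,[210.5,10.5,-22],[0,0,-7.1]],
    [30,[210.5,10.5,-24],[0,0,-7.1]],
    [30,[210.5,10.5,-24],[0,0,-7.1]],
    [30,[210.5,10.5,-24],[0,0,-7.1]],
    [30,[210.5,10.5,-24],[0,0,-7.1]]
  ]
}}

```text
time_s: 25.55
eef_pos: [663.6, -131.8, 87.4]
ee_rot: [0.0, -0.024, 1.0, -0.0]
force: [-0.1, 0.4, -3.4]
grip_width: 0.509
grip_force: 112.3
```

Call:
{"method": "apply_moves", "body": {
  "targets": [
    [30,[0,0,-2],[0,0,0]],
    [30,[0,0,-4],[0,0,0]],
    [30,[0,0,-5.5],[0,0,0]],
    [30,[0,0,-7],[0,0,0]],
    [30,[0,0,-8],[0,0,0]],
    [30,[0,0,-9],[0,0,0]],
    [30,[0,0,-9],[0,0,0]],
    [30,[0,0,-9],[0,0,0]]
  ]
}}

```text
time_s: 26.35
eef_pos: [663.6, -131.7, 78.4]
ee_rot: [0.0, -0.024, 1.0, -0.0]
force: [-2.1, -0.4, 2.5]
grip_width: 0.513
grip_force: 112.9
```

Call:
{"method": "apply_moves", "body": {
  "targets": [
    [30,[0,0,-1],[0,0,0]],
    [30,[0,0,-2],[0,0,0]],
    [30,[0,0,-2],[0,0,0]],
    [30,[0,0,-2],[0,0,0]],
    [30,[0,0,-2],[0,0,0]]
  ]
}}

```text
time_s: 26.85
eef_pos: [663.6, -131.8, 76.4]
ee_rot: [0.0, -0.024, 1.0, -0.0]
force: [-1.5, 1.0, 6.0]
grip_width: 0.512
grip_force: 113.2
```

Contact is about 9 N, so I begin the blue stroke.

Call:
{"method": "apply_moves", "body": {
  "targets": [
    [30,[-1,0,0],[0,0,0]],
    [30,[-2.5,-0.1,0],[0,0,0]],
    [30,[-4.5,-0.2,0],[0,0,0]],
    [30,[-6.5,-0.3,0],[0,0,0]],
    [30,[-8.5,-0.4,0],[0,0,0]],
    [30,[-10.5,-0.5,0],[0,0,0]],
    [30,[-12.5,-0.6,0],[0,0,0]],
    [30,[-14.5,-0.7,0],[0,0,0]],
    [30,[-16.5,-0.8,0],[0,0,0]],
    [30,[-18.5,-0.9,0],[0,0,0]],
    [30,[-20.5,-1,0],[0,0,0]],
    [30,[-22.5,-1.1,0],[0,0,0]],
    [30,[-24,-1.1,0],[0,0,0]]
  ]
}}

```text
time_s: 28.15
eef_pos: [640.4, -133.2, 76.8]
ee_rot: [0.002, -0.024, 1.0, -0.001]
force: [3.3, -0.2, 5.0]
grip_width: 0.507
grip_force: 113.1
```

Call:
{"method": "apply_moves", "body": {
  "targets": [
    [30,[-2,-0.1,0],[0,0,0]],
    [30,[-4,-0.2,0],[0,0,0]],
    [30,[-6,-0.3,0],[0,0,0]],
    [30,[-8,-0.4,0],[0,0,0]],
    [30,[-10,-0.5,0],[0,0,0]],
    [30,[-12,-0.6,0],[0,0,0]],
    [30,[-14,-0.7,0],[0,0,0]],
    [30,[-16,-0.8,0],[0,0,0]],
    [30,[-18,-0.9,0],[0,0,0]],
    [30,[-20,-1,0],[0,0,0]],
    [30,[-22,-1.1,0],[0,0,0]],
    [30,[-24,-1.2,0],[0,0,0]],
    [30,[-26,-1.3,0],[0,0,0]],
    [30,[-28,-1.4,0],[0,0,0]],
    [30,[-30,-1.5,0],[0,0,0]],
    [30,[-32,-1.6,0],[0,0,0]]
  ]
}}

```text
time_s: 29.75
eef_pos: [608.5, -134.8, 76.8]
ee_rot: [0.002, -0.024, 1.0, -0.001]
force: [3.4, -0.9, 6.7]
grip_width: 0.511
grip_force: 113.1
```

Call:
{"method": "apply_moves", "body": {
  "targets": [
    [30,[-2,-0.1,0],[0,0,0]],
    [30,[-4,-0.2,0],[0,0,0]],
    [30,[-6,-0.3,0],[0,0,0]],
    [30,[-8,-0.4,0],[0,0,0]],
    [30,[-10,-0.5,0],[0,0,0]],
    [30,[-12,-0.6,0],[0,0,0]],
    [30,[-14,-0.7,0],[0,0,0]],
    [30,[-16,-0.8,0],[0,0,0]],
    [30,[-18,-0.9,0],[0,0,0]],
    [30,[-20,-1,0],[0,0,0]],
    [30,[-22,-1.1,0],[0,0,0]],
    [30,[-24,-1.2,0],[0,0,0]],
    [30,[-26,-1.3,0],[0,0,0]],
    [30,[-27,-1.3,0],[0,0,0]],
    [30,[-27,-1.3,0],[0,0,0]],
    [30,[-27,-1.3,0],[0,0,0]]
  ]
}}

```text
time_s: 31.35
eef_pos: [581.4, -136.2, 76.7]
ee_rot: [0.002, -0.024, 1.0, -0.001]
force: [3.8, -0.6, 5.4]
grip_width: 0.514
grip_force: 113.1
```

Call:
{"method": "apply_moves", "body": {
  "targets": [
    [30,[0,0,5],[0,0,0]],
    [30,[0,0,15],[0,0,0]],
    [30,[0,0,28],[0,0,0]],
    [30,[0,0,36],[0,0,0]],
    [30,[0,0,36],[0,0,0]],
    [30,[0,0,36],[0,0,0]]
  ]
}}

```text
time_s: 31.95
eef_pos: [580.3, -135.6, 111.9]
ee_rot: [-0.0, -0.024, 1.0, 0.0]
force: [-0.4, -0.7, -3.4]
grip_width: 0.513
grip_force: 112.3
```

```bash
cat > held.py <<'E'
from h import *
s=ctrl.sense(); print(s['time_s'],s['eef_pos'],s['grip_width']*85.4,s['grip_force'],s['force'])
im,d,i,f=cap('wrist'); cv2.imwrite('pics/h_%d.png'%(s['time_s']*100),im)
W=cloud(d,i,f)
c=max(rects(masks(im)['orange'],300,30000,(150,100,360,384)),key=cv2.contourArea)
mk=np.zeros(d.shape,np.uint8); cv2.drawContours(mk,[c],-1,1,-1); mk=cv2.erode(mk,np.ones((5,5)));p=W[(mk>0)&(d>0)];zt=np.percentile(p[:,2],90);q=p[np.abs(p[:,2]-zt)<4]
A=np.c_[q[:,:2]-q[:,:2].mean(0),np.ones(len(q))]
print(cv2.boundingRect(c),'cap z - tcp',zt-s['eef_pos'][2],np.linalg.lstsq(A,q[:,2],rcond=None)[0].round(3))
im,d,i,f=cap('top')
for n in('blue','red'):
    for c in rects(masks(im)[n],8,900): 
        r=wrect(c,14,i,f)
        if r[0][0]>530: print(n,cv2.boundingRect(c),[np.round(q,1) for q in r])
E
python3 held.py
```

```text
31.95 [ 580.26624937 -135.61821032  111.87238782] 43.78576622467159 112.3165225982666 [-0.40858154 -0.73289056 -3.39207412]
(207, 210, 99, 99) cap z - tcp 27.651213453739032 [ 1.80000e-02 -4.00000e-03  1.38753e+02]
red (232, 161, 21, 8) [array([667. ,  11.9]), array([23.2, 65.5]), np.float64(1.3)]
```

Call:
{"method": "apply_moves", "body": {
  "targets": [
    [30,[5,10,0],[0,0,0.2]],
    [30,[15,28,0],[0,0,0.4]],
    [30,[27,50,0],[0,0,0.6]],
    [30,[40,75,0],[0,0,0.8]],
    [30,[53,100,0],[0,0,1]],
    [30,[65,122,0],[0,0,1.2]],
    [30,[74,138,0],[0,0,1.5]],
    [30,[78.4,147.2,0],[0,0,1.5]],
    [30,[78.4,147.2,-8],[0,0,1.5]],
    [30,[78.4,147.2,-18],[0,0,1.5]],
    [30,[78.4,147.2,-24],[0,0,1.5]],
    [30,[78.4,147.2,-26],[0,0,1.5]],
    [30,[78.4,147.2,-26],[0,0,1.5]],
    [30,[78.4,147.2,-26],[0,0,1.5]]
  ]
}}

```text
time_s: 33.45
eef_pos: [659.0, 11.1, 86.3]
ee_rot: [0.0, -0.037, 0.999, -0.0]
force: [0.6, -0.7, -3.1]
grip_width: 0.516
grip_force: 112.4
```

Call:
{"method": "apply_moves", "body": {
  "targets": [
    [30,[0,0,-2],[0,0,0]],
    [30,[0,0,-4],[0,0,0]],
    [30,[0,0,-5.5],[0,0,0]],
    [30,[0,0,-7],[0,0,0]],
    [30,[0,0,-8],[0,0,0]],
    [30,[0,0,-8.5],[0,0,0]],
    [30,[0,0,-8.5],[0,0,0]],
    [30,[0,0,-8.5],[0,0,0]]
  ]
}}

```text
time_s: 34.25
eef_pos: [659.0, 11.5, 77.9]
ee_rot: [0.0, -0.037, 0.999, -0.0]
force: [-2.0, -0.4, 4.2]
grip_width: 0.514
grip_force: 113.0
```

Contact is about 7 N here. I go 1.5 mm further down, dwell, then stroke the red plate.

Call:
{"method": "apply_moves", "body": {
  "targets": [
    [30,[0,0,-1],[0,0,0]],
    [30,[0,0,-1.5],[0,0,0]],
    [30,[0,0,-1.5],[0,0,0]],
    [30,[0,0,-1.5],[0,0,0]],
    [30,[-1,-0.1,-1.5],[0,0,0]],
    [30,[-2.5,-0.2,-1.5],[0,0,0]],
    [30,[-4.5,-0.3,-1.5],[0,0,0]],
    [30,[-6.5,-0.5,-1.5],[0,0,0]],
    [30,[-8.5,-0.6,-1.5],[0,0,0]],
    [30,[-10.5,-0.8,-1.5],[0,0,0]],
    [30,[-12.5,-0.9,-1.5],[0,0,0]],
    [30,[-14.5,-1.1,-1.5],[0,0,0]],
    [30,[-16.5,-1.2,-1.5],[0,0,0]],
    [30,[-18.5,-1.4,-1.5],[0,0,0]],
    [30,[-20.5,-1.5,-1.5],[0,0,0]],
    [30,[-22.5,-1.7,-1.5],[0,0,0]],
    [30,[-24,-1.8,-1.5],[0,0,0]]
  ]
}}

```text
time_s: 35.95
eef_pos: [636.2, 9.5, 76.9]
ee_rot: [0.002, -0.037, 0.999, -0.0]
force: [2.6, 0.6, 5.0]
grip_width: 0.513
grip_force: 113.2
```

Call:
{"method": "apply_moves", "body": {
  "targets": [
    [30,[-2,-0.1,0],[0,0,0]],
    [30,[-4,-0.3,0],[0,0,0]],
    [30,[-6,-0.4,0],[0,0,0]],
    [30,[-8,-0.6,0],[0,0,0]],
    [30,[-10,-0.7,0],[0,0,0]],
    [30,[-12,-0.9,0],[0,0,0]],
    [30,[-14,-1,0],[0,0,0]],
    [30,[-16,-1.2,0],[0,0,0]],
    [30,[-18,-1.3,0],[0,0,0]],
    [30,[-20,-1.5,0],[0,0,0]],
    [30,[-22,-1.6,0],[0,0,0]],
    [30,[-24,-1.8,0],[0,0,0]],
    [30,[-26,-1.9,0],[0,0,0]],
    [30,[-28,-2.1,0],[0,0,0]],
    [30,[-30,-2.2,0],[0,0,0]],
    [30,[-32,-2.4,0],[0,0,0]]
  ]
}}

```text
time_s: 37.55
eef_pos: [604.3, 7.1, 76.9]
ee_rot: [0.002, -0.037, 0.999, -0.0]
force: [5.4, 0.7, 5.3]
grip_width: 0.519
grip_force: 113.2
```

Call:
{"method": "apply_moves", "body": {
  "targets": [
    [30,[-2,-0.1,0],[0,0,0]],
    [30,[-4,-0.3,0],[0,0,0]],
    [30,[-6,-0.4,0],[0,0,0]],
    [30,[-8,-0.6,0],[0,0,0]],
    [30,[-10,-0.7,0],[0,0,0]],
    [30,[-12,-0.9,0],[0,0,0]],
    [30,[-14,-1,0],[0,0,0]],
    [30,[-16,-1.2,0],[0,0,0]],
    [30,[-18,-1.3,0],[0,0,0]],
    [30,[-20,-1.5,0],[0,0,0]],
    [30,[-22,-1.6,0],[0,0,0]],
    [30,[-24,-1.8,0],[0,0,0]],
    [30,[-26,-1.9,0],[0,0,0]],
    [30,[-27,-2,0],[0,0,0]],
    [30,[-27,-2,0],[0,0,0]],
    [30,[-27,-2,0],[0,0,0]]
  ]
}}

```text
time_s: 39.15
eef_pos: [577.3, 5.1, 76.9]
ee_rot: [0.002, -0.037, 0.999, -0.0]
force: [3.4, -0.1, 5.4]
grip_width: 0.512
grip_force: 113.2
```

Call:
{"method": "apply_moves", "body": {
  "targets": [
    [30,[0,0,5],[0,0,0]],
    [30,[0,0,15],[0,0,0]],
    [30,[0,0,28],[0,0,0]],
    [30,[0,0,36],[0,0,0]],
    [30,[-10,-10,36],[0,0,0.5]],
    [30,[-25,-30,36],[0,0,1]],
    [30,[-42,-50,36],[0,0,2]],
    [30,[-60,-72,36],[0,0,3]],
    [30,[-78,-94,36],[0,0,4]],
    [30,[-96,-115,36],[0,0,5]],
    [30,[-110,-133,36],[0,0,5.65]],
    [30,[-120,-144,36],[0,0,5.65]],
    [30,[-123,-147.5,36],[0,0,5.65]],
    [30,[-123,-147.5,36],[0,0,5.65]],
    [30,[-123,-147.5,36],[0,0,5.65]],
    [30,[-123,-147.5,36],[0,0,5.65]]
  ]
}}

```text
time_s: 40.75
eef_pos: [453.3, -141.7, 112.0]
ee_rot: [0.0, -0.086, 0.996, 0.0]
force: [0.4, 0.2, -4.6]
grip_width: 0.514
grip_force: 112.4
```

```bash
python3 held.py; python3 - <<'E'
from h import *
im,d,i,f=cap('scene'); cv2.imwrite('pics/s12.png',cv2.resize(im[110:270,120:340],None,fx=3,fy=3,interpolation=cv2.INTER_CUBIC))
E
```

```text
40.75 [ 453.2668893  -141.66269692  112.04710372] 43.88507783932009 112.42649674415588 [ 0.4417953   0.15277648 -4.553087  ]
(206, 210, 100, 99) cap z - tcp 27.63907336871391 [ 1.60000e-02 -2.00000e-03  1.38935e+02]
blue (276, 161, 21, 8) [array([ 670. , -132.2]), array([23.2, 65.5]), np.float64(1.0)]
red (232, 161, 21, 8) [array([667. ,  11.9]), array([23.2, 65.5]), np.float64(1.3)]
```

View pics/s12.png

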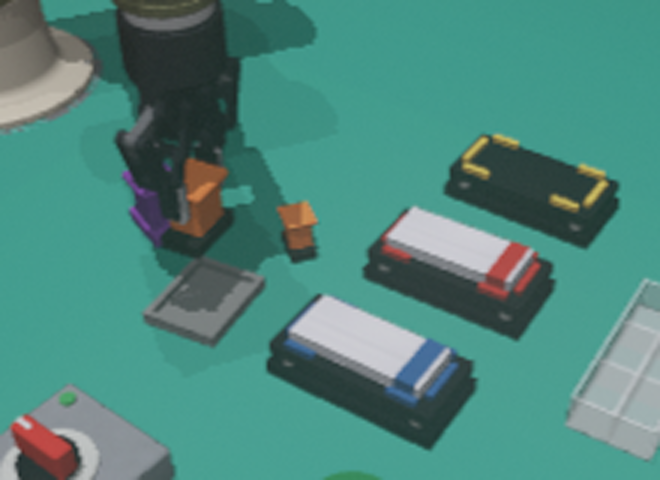

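The block hangs upright over its tray, and both plates are still seated. I set it down.

Call:
{"method": "apply_moves", "body": {
  "targets": [
    [30,[0,0,-10],[0,0,0]],
    [30,[0,0,-30],[0,0,0]],
    [30,[0,0,-50],[0,0,0]],
    [30,[0,0,-62],[0,0,0]],
    [30,[0,0,-70],[0,0,0]],
    [30,[0,0,-73],[0,0,0]],
    [30,[0,0,-75],[0,0,0]],
    [30,[0,0,-75.5],[0,0,0]],
    [30,[0,0,-75.5],[0,0,0]],
    [30,[0,0,-75.5],[0,0,0]]
  ]
}}

```text
time_s: 41.9
eef_pos: [453.1, -142.3, 36.9]
ee_rot: [0.0, -0.086, 0.996, -0.0]
force: [-0.4, 0.3, -4.6]
grip_width: 0.51
grip_force: 112.4
```

Call:
{"method": "apply_moves", "body": {
  "targets": [
    [60,[0,0,0],[0,0,0]],
    [60,[0,0,0],[0,0,0]],
    [64,[0,0,0],[0,0,0]],
    [64,[0,0,0],[0,0,0]],
    [64,[0,0,20],[0,0,0]],
    [64,[0,0,50],[0,0,0]],
    [64,[0,0,90],[0,0,0]],
    [64,[0,0,120],[0,0,0]],
    [64,[0,0,138],[0,0,0]],
    [64,[0,0,138],[0,0,0]],
    [64,[0,0,138],[0,0,0]],
    [64,[0,0,138],[0,0,0]]
  ]
}}

```text
time_s: 43.1
eef_pos: [452.4, -141.9, 173.3]
ee_rot: [-0.001, -0.086, 0.996, 0.001]
force: [0.7, -0.5, -0.8]
grip_width: 0.752
grip_force: 0.0
```

```bash
python3 - <<'E'
from h import *
s=ctrl.sense(); print(s['eef_pos'],s['ee_rot'],s['joints'])
im,d,i,f=cap('wrist'); cv2.imwrite('pics/w13.png',im)
W=cloud(d,i,f); m=(np.abs(W[...,2]-64)<5)&masks(im)['orange']
for c in rects(cv2.morphologyEx(m.astype(np.uint8),cv2.MORPH_CLOSE,np.ones((3,3))),100,9000):
    mk=np.zeros(d.shape,np.uint8); cv2.drawContours(mk,[c],-1,1,-1); mk=cv2.erode(mk,np.ones((3,3))); q=W[(mk>0)&(d>0)]
    print('cap top',[np.round(q,1) for q in wrect(c,64,i,f)],np.linalg.lstsq(np.c_[q[:,:2]-q[:,:2].mean(0),np.ones(len(q))],q[:,2],rcond=None)[0].round(3))
for c in rects(masks(im)['grey']|masks(im)['white'],2000,20000):
    print('grey',cv2.boundingRect(c),[np.round(q,1) for q in wrect(c,12,i,f)])
for c in rects(masks(im)['red'],100,5000,(0,50,200,300)):
    mk=np.zeros(d.shape,np.uint8); cv2.drawContours(mk,[c],-1,1,-1); p=W[(mk>0)&(d>0)]; q=p[p[:,2]>67]; print('key',np.nanmedian(q,0),len(q))
    m2=((mk>0)&(W[...,2]>67)).astype(np.uint8)
    for c2 in rects(m2,50,5000): print([np.round(x,1) for x in wrect(c2,71,i,f)])
E
```

```text
[ 452.37385506 -141.94705176  173.25530326] [-8.96399658e-04 -8.60039092e-02  9.96294184e-01  6.50861281e-04] [-5.51865539e-01  2.59723488e-01  1.72885502e+00 -2.41135312e-05
  1.15522958e+00 -2.29487279e+00]
cap top [array([ 452.7, -141.5]), array([39.4, 44.7]), np.float64(9.9)] [ 6.0000e-03 -1.0000e-03  6.3414e+01]
grey (210, 257, 65, 81) [array([ 616.6, -132.3]), array([116.3,  74.1]), np.float64(2.7)]
grey (216, 139, 81, 64) [array([ 450.7, -140.6]), array([70.6, 86. ]), np.float64(9.8)]
grey (0, 125, 120, 122) [array([ 510. , -354.6]), array([129.7, 123.8]), np.float64(87.7)]
key [ 502.1673143  -355.09828128   70.16982204] 826
[array([ 502.4, -354.6]), array([15.3, 48.6]), np.float64(87.4)]
```

The block is back in its tray, its cap at (452.7,−141.5) and level. Next I go above the key and measure it from close by.

Call:
{"method": "apply_moves", "body": {
  "targets": [
    [64,[3,-15,0],[0,0,0]],
    [64,[12,-50,0],[0,0,-3]],
    [64,[22,-90,0],[0,0,-6]],
    [64,[30,-130,-5],[0,0,-9]],
    [64,[39,-170,-15],[0,0,-12.4]],
    [50,[47,-203,-25],[0,0,-12.4]],
    [50,[49,-213.8,-35],[0,0,-12.4]],
    [50,[49,-213.8,-35],[0,0,-12.4]],
    [50,[49,-213.8,-35],[0,0,-12.4]],
    [50,[49,-213.8,-35],[0,0,-12.4]],
    [50,[49,-213.8,-35],[0,0,-12.4]]
  ]
}}

```text
time_s: 44.25
eef_pos: [502.1, -355.2, 140.4]
ee_rot: [0.0, 0.021, 1.0, -0.0]
force: [0.5, -0.0, -0.1]
grip_width: 0.584
grip_force: 0.0
```

```bash
python3 - <<'E'
from h import *
s=ctrl.sense(); print(s['eef_pos'],s['ee_rot'],s['joints'])
im,d,i,f=cap('wrist'); cv2.imwrite('pics/w14.png',im)
W=cloud(d,i,f)
for c in rects(masks(im)['red'],300,9000):
    mk=np.zeros(d.shape,np.uint8); cv2.drawContours(mk,[c],-1,1,-1); m2=((mk>0)&(W[...,2]>67)).astype(np.uint8)
    for c2 in rects(m2,50,5000): print(cv2.boundingRect(c2),np.nanmedian(W[m2>0],0),[np.round(x,1) for x in wrect(c2,71,i,f)])
E
```

```text
[ 502.14830979 -355.22022631  140.35255385] [ 3.67154858e-04  2.14810095e-02  9.99769123e-01 -3.63238533e-04] [-8.05901250e-01  5.86425033e-01  1.32960116e+00  4.81230075e-06
  1.22453352e+00 -2.33373388e+00]
(243, 174, 19, 57) [ 510.84805002 -356.32505092   70.31918183] [array([ 503.5, -357. ]), array([14.3, 46.9]), np.float64(87.9)]
```

View pics/w14.png

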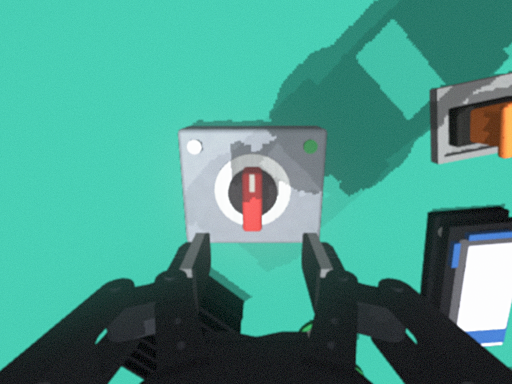

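The key bar is at (243–262,168–231) over the dial, aligned with the fingers, with the white mark at its base-side end. I descend and grip it.

Call:
{"method": "apply_moves", "body": {
  "targets": [
    [50,[1,-1.8,-20],[0,0,0]],
    [50,[1,-1.8,-45],[0,0,0]],
    [50,[1,-1.8,-65],[0,0,0]],
    [50,[1,-1.8,-80],[0,0,0]],
    [50,[1,-1.8,-88],[0,0,0]],
    [50,[1,-1.8,-88],[0,0,0]],
    [50,[1,-1.8,-88],[0,0,0]],
    [8,[1,-1.8,-88],[0,0,0]],
    [8,[1,-1.8,-88],[0,0,0]],
    [8,[1,-1.8,-88],[0,0,0]],
    [8,[1,-1.8,-88],[0,0,0]],
    [8,[1,-1.8,-88],[0,0,0]],
    [8,[1,-1.8,-88],[0,0,0]],
    [8,[1,-1.8,-88],[0,0,0]]
  ],
  "squeeze": 50
}}

```text
time_s: 45.7
eef_pos: [503.1, -358.4, 52.3]
ee_rot: [0.0, 0.022, 1.0, -0.001]
force: [-1.4, -1.8, 6.2]
grip_width: 0.175
grip_force: 51.1
```

Call:
{"method": "apply_moves", "body": {
  "targets": [
    [8,[0,0,0],[0,0,-4]],
    [8,[0,0,0],[0,0,-9]],
    [8,[0,0,0],[0,0,-14]],
    [8,[0,0,0],[0,0,-20]],
    [8,[0,0,0],[0,0,-26]],
    [8,[0,0,0],[0,0,-32]],
    [8,[0,0,0],[0,0,-38]],
    [8,[0,0,0],[0,0,-44]],
    [8,[0,0,0],[0,0,-50]],
    [8,[0,0,0],[0,0,-56]],
    [8,[0,0,0],[0,0,-61]],
    [8,[0,0,0],[0,0,-65]],
    [8,[0,0,0],[0,0,-67]],
    [8,[0,0,0],[0,0,-67]],
    [8,[0,0,0],[0,0,-67]],
    [8,[0,0,0],[0,0,-67]],
    [8,[0,0,0],[0,0,-67]]
  ]
}}

```text
time_s: 47.4
eef_pos: [503.2, -358.4, 52.3]
ee_rot: [0.001, 0.57, 0.822, -0.001]
force: [-0.5, -2.1, 6.1]
grip_width: 0.174
grip_force: 51.5
```

```bash
python3 - <<'E'
from h import *
s=ctrl.sense(); q=s['ee_rot']; print(s['time_s'],s['eef_pos'],'yaw y-axis',2*np.degrees(np.arctan2(q[2],q[1]))-90,s['wrist_torque'],s['force'],s['grip_width'],s['joints'][5])
im,d,i,f=cap('wrist'); cv2.imwrite('pics/w15.png',im)
W=cloud(d,i,f); m=masks(im)['red']&(np.abs(W[...,2]-70)<8)&(np.hypot(W[...,0]-503,W[...,1]+358)<40)
for c in rects(m,40,9000): print(cv2.boundingRect(c),[np.round(x,1) for x in wrect(c,71,i,f)])
E
```

```text
47.4 [ 503.19201828 -358.39268101   52.33718104] yaw y-axis 20.547477837914656 [-0.27367518  0.12572994  0.61158347] [-0.47813077 -2.13705499  6.10931685] 0.17378792218948982 -1.1662716306317775
(240, 215, 32, 87) [array([ 503.5, -355.3]), array([15.3, 48.1]), np.float64(21.5)]
```

The bar now lies 66° clockwise of rest, and the wrist torque rose against the stop. I turn back with the spring and release.

Call:
{"method": "apply_moves", "body": {
  "targets": [
    [8,[0,0,0],[0,0,5]],
    [8,[0,0,0],[0,0,11]],
    [8,[0,0,0],[0,0,17]],
    [8,[0,0,0],[0,0,23]],
    [8,[0,0,0],[0,0,29]],
    [8,[0,0,0],[0,0,35]],
    [8,[0,0,0],[0,0,41]],
    [8,[0,0,0],[0,0,47]],
    [8,[0,0,0],[0,0,53]],
    [8,[0,0,0],[0,0,59]],
    [8,[0,0,0],[0,0,64]],
    [8,[0,0,0],[0,0,66]],
    [8,[0,0,0],[0,0,66]],
    [50,[0,0,0],[0,0,66]],
    [50,[0,0,0],[0,0,66]],
    [50,[0,0,0],[0,0,66]],
    [50,[0,0,0],[0,0,66]],
    [50,[0,0,20],[0,0,66]],
    [50,[0,0,50],[0,0,66]],
    [50,[0,0,85],[0,0,66]]
  ]
}}

```text
time_s: 49.45
eef_pos: [502.5, -357.3, 136.6]
ee_rot: [-0.001, 0.031, 1.0, 0.001]
force: [0.6, -0.3, 0.1]
grip_width: 0.582
grip_force: 0.0
```

Call:
{"method": "apply_moves", "body": {
  "targets": [
    [50,[-10,0,40],[0,0,0]],
    [50,[-50,20,80],[0,0,0]],
    [50,[-80,50,110],[0,0,0]],
    [50,[-80,50,110],[0,0,0]],
    [50,[-80,50,110],[0,0,0]],
    [50,[-80,50,110],[0,0,0]]
  ]
}}

```text
time_s: 50.05
eef_pos: [423.2, -308.1, 245.5]
ee_rot: [-0.0, 0.031, 1.0, 0.0]
force: [0.0, 1.2, 0.9]
grip_width: 0.585
grip_force: 0.0
```

```bash
python3 - <<'E'
from h import *
s=ctrl.sense(); print(s['time_s'],s['eef_pos'],s['force'])
for n in('top','scene','wrist'):
    im,d,i,f=cap(n); W=cloud(d,i,f); cv2.imwrite(f'pics/{n}_end.png',im); M=masks(im)
    m=M['red']&(np.abs(W[...,2]-70)<8)
    for c in rects(m,20,9000): print(n,'key',[np.round(x,1) for x in wrect(c,71,i,f)])
    for col in('blue','red'):
        for c in rects(M['white'],100,1500):
            r=wrect(c,48,i,f)
            if 560<r[0][0]<680 and n!='wrist' and col=='blue':
                mk=np.zeros(d.shape,np.uint8); cv2.drawContours(mk,[c],-1,1,-1); p=W[(cv2.erode(mk,np.ones((3,3)))>0)&(d>0)]
                print(n,'white',[np.round(x,1) for x in r],np.linalg.lstsq(np.c_[p[:,:2]-p[:,:2].mean(0),np.ones(len(p))],p[:,2],rcond=None)[0].round(3))
a=cv2.imread('pics/top_end.png')[140:290,110:420]; b=cv2.imread('pics/scene_end.png')[110:330,80:380]
cv2.imwrite('pics/end.png',np.vstack([cv2.resize(a,(560,270)),cv2.resize(b,(450,330)) if 0 else cv2.copyMakeBorder(cv2.resize(b,(450,330)),0,0,0,110,0)]))
E
```

```text
50.05 [ 423.17826858 -308.0804247   245.50511581] [0.02506163 1.20993123 0.94716253]
top white [array([601.7,   5.7]), array([96.5, 50.8]), np.float64(1.5)] [ 2.0000e-03 -1.7000e-02  4.7535e+01]
top white [array([ 607.9, -135.8]), array([96.5, 47.8]), np.float64(0.9)] [-6.0000e-03  2.0000e-02  4.7674e+01]
scene key [array([ 506. , -361.5]), array([17.3, 47.3]), np.float64(89.0)]
scene white [array([ 610.1, -135.4]), array([95.9, 50.7]), np.float64(2.7)] [0.0000e+00 2.0000e-03 4.8086e+01]
scene white [array([604.4,   6.2]), array([97.7, 50.9]), np.float64(4.7)] [-3.0000e-03 -7.0000e-03  4.8026e+01]
wrist key [array([ 502.4, -356.6]), array([15.3, 47.5]), np.float64(88.3)]
```

View pics/end.png

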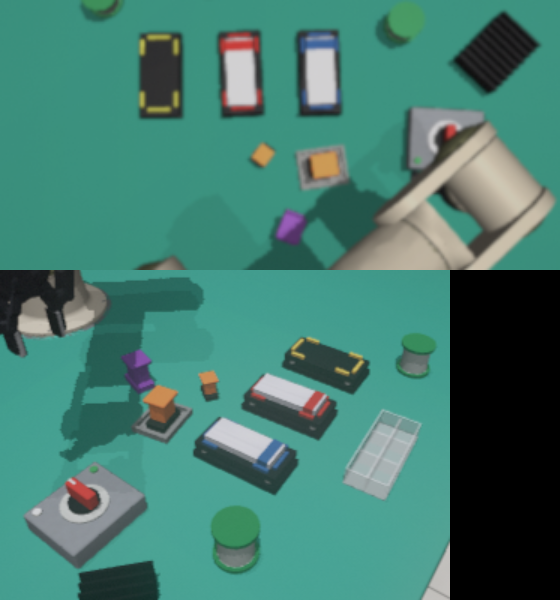

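The final pictures show both plates flat in their nests, the block in its tray and the key back at rest. The bystanders are untouched and the arm is clear, so I hand in.

```bash
python3 -c "
from rig import ctrl
print(ctrl.finish_job())"
```

```text
the job is handed in; nothing more can be done
None
```

I seated and stroked the blue and red plates in that order (the yellow plate was missing), put the block back in its tray, turned the key to its stop and back, and handed the job in at about 50 s; no verdict came back.

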